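# Sort soft and firm loudspeaker feet by squeezing

## Task

The four loudspeaker isolation feet on the wooden board look the same, but two have soft springs and two have firm ones: squeeze each between the fingers to feel which it is, never harder than 40 N on a finger, and put the soft ones in the blue tray and the firm ones in the red tray. Set every foot down without dropping it, standing flat on the tray floor the same way up as it stood on the board, and leave everything else on the desk where it is.

Things in the scene. Friction and masses are not known exactly. Their poses are not given: they have to be found in the camera images.
- board: dark wooden board, fixed, 100 mm along x, 290 mm along y, 12 mm thick, with low brass strips (6 mm high, 4 mm wide) between four bays in a row along y. Origin: centre of its underside
- bay1 (a point): middle of bay 1 on the board's top face (bays 1 to 4 are 70 mm apart along the board's y; axes as the board's). In each bay stands one foot, centred within 5 mm, its length along x within 0.06 rad. Foot: 48 mm long (x), 36 mm wide (y), 40 mm high, about 130 g; two pale steel end caps 12 mm thick, black bellows between
- bay2 (a point): middle of bay 2, as bay 1. Squeezed along its length by its outer cap faces, a foot shortens like a spring: 1 mm per 1.5 to 1.7 N (soft) or 6 to 6.5 N (firm) on each finger, up to 11 mm, and springs back when released
- bay3 (a point): middle of bay 3, as bay 1. The feet (two soft_foot, two firm_foot) have no readings of their own: which stands in which bay changes and cannot be seen, only felt
- bay4 (a point): middle of bay 4, as bay 1. All four feet look the same
- blue_tray: shallow wooden tray, fixed, blue floor and blue band on the outside, for the soft feet: outside 152 mm along x, 172 mm along y, walls 6 mm thick and 28 mm high. Origin: centre of its underside; its inner floor lies 6 mm above the origin. Two feet fit side by side along y, with their own x along the tray's x
- red_tray: shallow wooden tray, fixed, red floor and red band on the outside, for the firm feet: outside 152 mm along x, 172 mm along y, walls 6 mm thick and 28 mm high. Origin: centre of its underside; its inner floor lies 6 mm above the origin. Two feet fit side by side along y, with their own x along the tray's x
- paperweight: small brass paperweight, 34 mm wide and high, origin at its underside; between the trays, to be left alone
- screwdriver: orange screwdriver, 170 mm long, lying along its x; to be left alone
- mug: blue mug, 80 mm wide, 90 mm high, origin at its underside; to be left alone
- pen_cup: wooden pen cup, 72 mm wide, 90 mm high (150 mm with pens), origin at its underside; to be left alone
- books: two stacked books, 220 by 150 mm, 50 mm high, origin at the underside; to be left alone
- stapler: black and grey stapler, 140 mm along x, 35 mm wide, 44 mm high; to be left alone
There are look-alikes about, which are no part of the job. Leave any purple or yellow look-alike of the red_tray alone.

How it is judged:
By the outcome, as a careful person would: the job done as asked, in the order asked, and still so for the second after the job is handed in, with the robot touching nothing.
It also fails if it takes over 72 s, if anything falls off the work surface, if the arm or the gripper's body presses on something with over 40 N, if the wrist force passes 120 N, or if a joint passes its speed limit or range.

## Robot

A 6-joint arm with a two-finger parallel gripper is mounted at the origin on the work surface. World frame = base frame: x ahead of the robot, y to its left, z up, the work surface at z = 0. Lengths are in m, angles in rad, forces in N, time in s.
With the tool pointing down it reaches from about 0.225 to 0.875 m from the base axis. Payload 3.4 kg.
Tool frame: the origin (TCP) lies between the finger pads; the fingertips stand 8 mm ahead of it and the grasp point (between the pads) lies 11 mm behind it; z points along the fingers, y is the line along which they close (so a half turn about z gives the same grasp; the last joint's range is limited). The gripper opens to 85 mm and grips with 20 to 120 N. Pads are 22 mm wide; open, the fingers measure 114 mm over their backs; the gripper's body (76 mm by 85 mm) begins 54 mm behind the grasp point. The pads swing forward as they close: fully open they stand 13 mm farther back than shut.
Start: joints at [-1.413, 0.276, 1.505, -0, 1.361, -0.121], TCP at [0.158, -0.553, 0.209] pointing down, gripper open.
Joint ranges: [-2.89, 2.89], [-0.75, 2.08], [0.22, 2.7], [-1.18, 4.32], [0.11, 2.71], [-2.7, 2.7]. Speed limits (rad/s): [2.57, 2.57, 3.14, 3.14, 3.14, 3.14].

## Interface

Orientations are given as a unit quaternion [w, x, y, z].
In Python, from rig import manip, optics, finder gives the robot as it stands.
- The arm moves only by the tool servo_tool, never from a script. Its argument "increments" is a list of rows, each a list of 7 numbers: the shift along the tool's x, y, z in cm, then the turn, a rotation vector about the tool's x, y, z in degrees, then the closure, from -1 (fully open) to 1 (shut). In form: [[x, y, z, rx, ry, rz, gripper], ...]. A call has exactly 5 rows; each row shifts and turns the commanded pose from where the row before left it, along the tool's axes as they then stand; what a row does not reach is not made up. A row lasts 1/10 s, in which the tool goes at most 50 mm and 8.59 degrees, less where a joint would pass 70% of its speed; a pose out of reach is approached as far as the arm can. A call is refused whole if a number of a shift passes 5 or a number of a turn 8.59, either way. A call with a gripper value outside its range is refused whole. The fingers move at their own pace and stop on an object; "squeeze" is the grip in N (left out, the last holds). Time passes only in rows, so rows that do not move let the fingers close, or fill a call up. It gives the time, the measured TCP pose, the force, the opening and the grip force at its end, in the units of the state.
- manip.get_state(): the state, without advancing time (a new reading comes with each control period).
- optics.get_image(name): name is "scene" or "side" or "wrist"; returns the picture (384x512x3 uint8, red, green, blue); there is no depth.
- optics.get_calibration(name): a dict with "fov_y" (degrees; the focal length in pixels is half the picture's height over the tangent of half this angle, whatever the lens; pixels are square), "cx", "cy" (the principal point, pixels), "world_to_cam" (4x4, takes a point from world to camera coordinates). Camera axes: x right, y down, z forward; pixel columns grow to the right and rows downward; lengths in m; the calibration is good to about 2 mm. The wrist camera is an equidistant fisheye: a pixel r from the principal point sees the ray r / f radians off the axis. A picture is of the moment at which its call begins: read the wrist's pose just before it. get_calibration takes no time and is no camera call; for the wrist camera it gives the pose at the moment of the call.
- manip.sign_off(): hands the job in; it is judged then, once.
Trained networks look in the newest picture that a camera, given by its name, has taken for a name from the list of things; names that differ only in an ending like _2 or _b are one class to them, and where a whole thing is asked for, a point or a joint stands for the part that bears it (a point fixed in the world has none). Each returns a list of dicts, best first, with "p" (0 to 1); they miss things now and then, are a little off and sometimes report something else, mostly with a low value. They report only what shows in the picture. A call takes as long as a camera call. They do not tell look-alikes from the thing itself.
- finder.silhouettes(label, camera): "region" (384x512 bool, what is visible of it) and "box" ([centre column, centre row, width, height] in pixels, round what is visible of it).
- finder.tip_of(label, camera): "at" ([column, row] in pixels: a listed point, or the origin of a listed thing).
The state is a dict: "clock": time; "qpos": joint angles; "qd": joint speeds; "effort": joint torques, N m; "position": TCP position; "ee_rot": TCP orientation; "contact_force": force on the tool from outside, world axes, zero at the start; "moment": the same for the moment, N m; "width": finger opening in m; "gripper_force": force on a finger pad.
Only numpy, scipy, OpenCV 4.12 (cv2) and the standard library are available. Lean on these libraries where they do the work, as an engineer would, in place of code of your own. Each camera call takes 0.05 s, during which the arm holds its last target. There are 200 camera calls.

## Working session

There is one attempt and no reset: what is moved stays moved. The work goes in short steps, Python scripts to look and compute and a tool call to move; the robot and the scene stay as the last step left them, time stands still between calls to the robot, and variables do not carry over. Pictures are saved under pics/ and viewed, at most 10 in all, crops included, and the job is handed in when it is done.

Besides the shell and the picture viewer there is one more tool, called after "Emit:" in YAML: its name, and indented under it one key for each argument. servo_tool: Moves the arm, as the interface text tells. Its arguments: {"type":"object","properties":{"increments":{"type":"array","items":{"type":"array","items":{"type":"number"}}},"squeeze":{"type":"number"}},"required":["increments"]}

```bash
ls; mkdir -p pics; cat > h.py <<'E'
import numpy as np, cv2
from rig import manip, optics, finder
def pix2world(cal,uv,z):
    f=192/np.tan(np.radians(cal['fov_y'])/2); T=np.array(cal['world_to_cam'])
    d=np.array([(uv[0]-cal['cx'])/f,(uv[1]-cal['cy'])/f,1.])
    if cal.get('fish'):
        r=np.hypot(d[0],d[1]); d=np.array([d[0]/r*np.sin(r),d[1]/r*np.sin(r),np.cos(r)])
    R=T[:3,:3]; c=-R.T@T[:3,3]; w=R.T@d
    return c+w*(z-c[2])/w[2]
def look(n):
    c=dict(optics.get_calibration(n)); c['fish']=n=='wrist'
    im=optics.get_image(n); return im,c
def save(im,p): cv2.imwrite('pics/'+p,np.ascontiguousarray(im[:,:,::-1]))
E
python3 - <<'E'
from h import *
s=manip.get_state(); print({k:np.round(v,3).tolist() for k,v in s.items()})
Z=dict(bay1=.012,bay2=.012,bay3=.012,bay4=.012,board=0,blue_tray=0,red_tray=0,paperweight=0)
ims=[]
for n in ['scene','side']:
    im,c=look(n); ims.append(im); T=np.array(c['world_to_cam']); print(n,c['fov_y'],np.round(-T[:3,:3].T@T[:3,3],3))
    for l,z in Z.items():
        for d in finder.tip_of(l,n)[:4]:
            print(n,l,round(d['p'],2),np.round(d['at']),np.round(pix2world(c,d['at'],z),3))
save(ims[0],'a.png');save(ims[1],'b.png')
E
```

```text
pics
{'clock': 0.0, 'qpos': [-1.413, 0.277, 1.506, -0.0, 1.361, -0.121], 'qd': [0.001, -0.002, -0.002, -0.001, 0.004, 0.001], 'effort': [0.001, -41.678, -24.58, -0.0, 0.011, -0.0], 'position': [0.158, -0.552, 0.208], 'ee_rot': [-0.001, 0.99, 0.139, -0.0], 'contact_force': [-0.14, 0.228, -0.534], 'moment': [0.024, -0.025, -0.039], 'gripper_force': 0.0, 'width': 0.086}
scene 46.61546645089726 [1.387 0.513 1.07 ]
scene bay1 0.95 [228. 181.] [ 0.437 -0.095  0.012]
scene bay1 0.88 [266. 200.] [0.459 0.063 0.012]
scene bay1 0.8 [212. 170.] [ 0.416 -0.174  0.012]
scene bay1 0.68 [347. 225.] [0.441 0.337 0.012]
scene bay2 0.95 [228. 181.] [ 0.437 -0.095  0.012]
scene bay2 0.88 [266. 200.] [0.459 0.063 0.012]
scene bay2 0.8 [212. 170.] [ 0.416 -0.174  0.012]
scene bay2 0.68 [347. 225.] [0.441 0.337 0.012]
scene bay3 0.95 [228. 181.] [ 0.437 -0.095  0.012]
scene bay3 0.88 [266. 200.] [0.459 0.063 0.012]
scene bay3 0.8 [212. 170.] [ 0.416 -0.174  0.012]
scene bay3 0.68 [347. 225.] [0.441 0.337 0.012]
scene bay4 0.95 [228. 181.] [ 0.437 -0.095  0.012]
scene bay4 0.88 [266. 200.] [0.459 0.063 0.0
[... 849 characters left out ...]
3. 174.] [ 0.45  -0.078  0.012]
side bay2 0.61 [264. 182.] [ 0.434 -0.026  0.012]
side bay3 0.69 [268. 164.] [ 0.443 -0.15   0.012]
side bay3 0.63 [263. 174.] [ 0.45  -0.078  0.012]
side bay3 0.61 [264. 182.] [ 0.434 -0.026  0.012]
side bay4 0.69 [268. 164.] [ 0.443 -0.15   0.012]
side bay4 0.63 [263. 174.] [ 0.45  -0.078  0.012]
side bay4 0.61 [264. 182.] [ 0.434 -0.026  0.012]
side board 0.98 [262. 182.] [ 0.443 -0.04  -0.   ]
side blue_tray 0.95 [194. 214.] [0.649 0.197 0.   ]
side red_tray 0.81 [319. 157.] [ 0.236 -0.274  0.   ]
side red_tray 0.65 [222. 162.] [ 0.638 -0.137 -0.   ]
side red_tray 0.63 [291. 126.] [ 0.393 -0.502  0.   ]
side paperweight 0.61 [204. 180.] [0.675 0.002 0.   ]
```

```bash
python3 -c "
import cv2
a=cv2.imread('pics/a.png');b=cv2.imread('pics/b.png')
cv2.imwrite('pics/c.png',cv2.resize(a[90:330,90:410],(800,600),interpolation=cv2.INTER_CUBIC))
"
```

```text
(no output)
```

View pics/c.png

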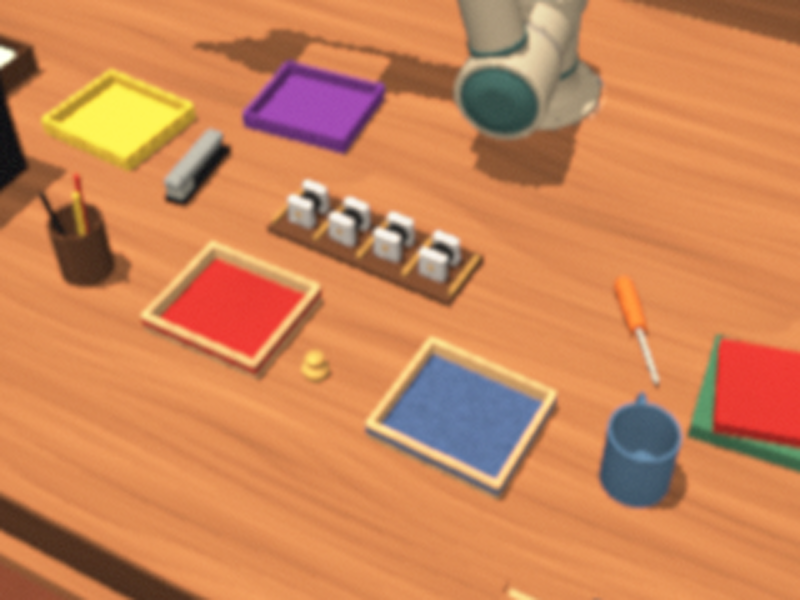

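View pics/b.png

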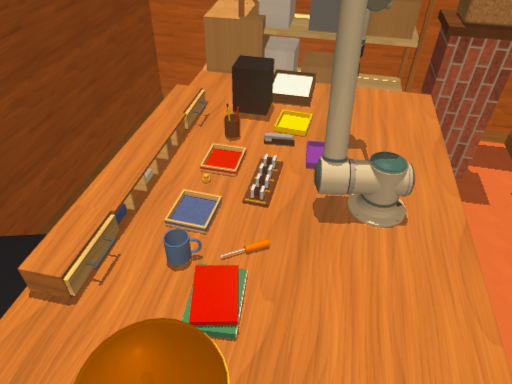

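The picture shows the red-floored tray at scene (181,216), with its look-alikes in purple (216,136) and yellow (138,141). The books' red cover at (400,240) is not a tray. The blue tray is at (274,254), and the mug at (346,275) is also blue. The board with four feet runs from (205,172) to (275,197). I choose the red and blue floors with wooden walls.

```bash
cat >> h.py <<'E'
def rect(c,mask,z):
    m=mask.astype(np.uint8); n,l,st,_=cv2.connectedComponentsWithStats(m)
    k=1+np.argmax(st[1:,4]); cs,_=cv2.findContours((l==k).astype(np.uint8),0,2)
    p=max(cs,key=len)[:,0]; w=np.array([pix2world(c,u,z)[:2] for u in p])
    (x,y),(a,b),t=cv2.minAreaRect((w*1000).astype(np.float32)); return np.round([x,y,a,b,t],1)
def colmask(im,col):
    h=cv2.cvtColor(im,cv2.COLOR_RGB2HSV); H,S,V=[h[...,i].astype(int) for i in range(3)]
    return (S>110)&(V>60)&(((H>100)&(H<125)) if col=='blue' else ((H<4)|(H>175))&(S>190))
E
python3 - <<'E'
from h import *
for n in ['scene','side']:
    im,c=look(n)
    for l,col in [('blue_tray','blue'),('red_tray','red')]:
        for d in finder.silhouettes(l,n)[:3]:
            m=colmask(im,col)&d['region']
            print(n,l,round(d['p'],2),np.round(d['box']),'tray',rect(c,d['region'],.028) , 'floor',rect(c,m,.006) if m.sum()>50 else '')
    for d in finder.silhouettes('board',n)[:1]: print(n,'board',rect(c,d['region'],.012))
E
```

```text
scene blue_tray 0.56 [276. 256.  78.  63.] tray [661.1 192.7 180.  171.2  87.9] floor 
scene red_tray 0.81 [139. 141.  64.  40.] tray [ 401.5 -510.8  195.4  174.8   85.5] floor 
scene red_tray 0.74 [215. 132.  60.  35.] tray [ 235.7 -267.5  185.9  186.7    4. ] floor 
scene red_tray 0.67 [183. 213.  72.  54.] tray [ 645.2 -136.3  188.7  174.2   88.3] floor [ 627.2 -154.4  138.1  114.9   89.4]
scene board [446.8 -45.1 289.6 108.3  86.4]
side blue_tray 0.81 [194. 211.  58.  47.] tray [644.9 203.9 200.8 170.3  88. ] floor 
side red_tray 0.84 [221. 158.  43.  30.] tray [ 627.3 -124.9  207.   160.7   89.6] floor 
side red_tray 0.7 [312. 153.  19.  28.] tray [ 257.4 -249.8   71.3  214.6    1.6] floor 
side red_tray 0.57 [291. 122.  35.  22.] tray [ 385.2 -501.9  222.8  156.4   86.2] floor 
side board [437.5 -41.  305.5 101.2  87.7]
```

Emit:
servo_tool:
  increments:
    - [0,0,-1,0,0,8.5,-1]
    - [0,0,-1,0,0,8.5,-1]
    - [0,0,-1,0,0,8.5,-1]
    - [0,0,-1,0,0,8.5,-1]
    - [0,0,-1,0,0,8.5,-1]

```text
clock: 1.8
position: [0.1582, -0.5528, 0.2597]
ee_rot: [0.0, 0.973, -0.232, 0.0]
contact_force: [-0.5, 0.7, 0.5]
width: 0.0853
gripper_force: 0.0
```

```bash
cat >> h.py <<'E'
def plan(x,y,z,yaw,n=5,g=-1,st=None):
    """rows (tool increments) taking the measured pose to xyz, tool-x yaw (deg), tool down"""
    s=manip.get_state(); p=np.array(s['position']); q=s['ee_rot']
    y0=2*np.degrees(np.arctan2(q[2],q[1]))
    if st is not None: p=np.array(st[:3]); y0=st[3]
    dy=(yaw-y0+180)%360-180; rows=[]
    for i in range(n):
        a=np.radians(y0+dy*i/n); tx=np.array([np.cos(a),np.sin(a),0]); ty=np.array([np.sin(a),-np.cos(a),0])
        d=(np.array([x,y,z])-p)*100/n
        rows.append([round(float(v),2)+0. for v in (d@tx,d@ty,-d[2],0,0,-dy/n,g)])
    for i in range(0,n,5): print(rows[i:i+5])
    return rows
E
python3 -c "
from h import *
plan(.44,-.045,.30,87,15)"
```

```text
[[0.15, -3.87, -0.27, 0.0, 0.0, -7.59, -1.0], [0.65, -3.82, -0.27, 0.0, 0.0, -7.59, -1.0], [1.15, -3.7, -0.27, 0.0, 0.0, -7.59, -1.0], [1.63, -3.51, -0.27, 0.0, 0.0, -7.59, -1.0], [2.08, -3.26, -0.27, 0.0, 0.0, -7.59, -1.0]]
[[2.49, -2.96, -0.27, 0.0, 0.0, -7.59, -1.0], [2.86, -2.61, -0.27, 0.0, 0.0, -7.59, -1.0], [3.18, -2.2, -0.27, 0.0, 0.0, -7.59, -1.0], [3.45, -1.76, -0.27, 0.0, 0.0, -7.59, -1.0], [3.65, -1.29, -0.27, 0.0, 0.0, -7.59, -1.0]]
[[3.79, -0.8, -0.27, 0.0, 0.0, -7.59, -1.0], [3.86, -0.29, -0.27, 0.0, 0.0, -7.59, -1.0], [3.87, 0.22, -0.27, 0.0, 0.0, -7.59, -1.0], [3.8, 0.73, -0.27, 0.0, 0.0, -7.59, -1.0], [3.67, 1.22, -0.27, 0.0, 0.0, -7.59, -1.0]]
```

Emit:
servo_tool:
  increments:
    - [0.15,-3.9,-0.3,0,0,-7.6,-1]
    - [0.65,-3.8,-0.3,0,0,-7.6,-1]
    - [1.15,-3.7,-0.3,0,0,-7.6,-1]
    - [1.6,-3.5,-0.3,0,0,-7.6,-1]
    - [2.1,-3.3,-0.3,0,0,-7.6,-1]

```text
clock: 2.3
position: [0.2514, -0.3812, 0.2745]
ee_rot: [0.0, 0.995, 0.102, 0.0]
contact_force: [0.4, 0.7, -0.1]
width: 0.0858
gripper_force: 0.0
```

Emit:
servo_tool:
  increments:
    - [2.5,-3,-0.3,0,0,-7.6,-1]
    - [2.9,-2.6,-0.3,0,0,-7.6,-1]
    - [3.2,-2.2,-0.3,0,0,-7.6,-1]
    - [3.4,-1.8,-0.3,0,0,-7.6,-1]
    - [3.6,-1.3,-0.3,0,0,-7.6,-1]

```text
clock: 2.8
position: [0.3437, -0.2109, 0.2897]
ee_rot: [0.0, 0.907, 0.421, 0.0]
contact_force: [-0.6, 0.0, -0.6]
width: 0.0853
gripper_force: 0.0
```

Emit:
servo_tool:
  increments:
    - [3.8,-0.8,-0.3,0,0,-7.6,-1]
    - [3.9,-0.3,-0.3,0,0,-7.6,-1]
    - [3.9,0.2,-0.3,0,0,-7.6,-1]
    - [3.8,0.7,-0.3,0,0,-7.6,-1]
    - [3.7,1.2,-0.3,0,0,-7.6,-1]

```text
clock: 3.3
position: [0.4361, -0.0396, 0.3047]
ee_rot: [0.0, 0.721, 0.693, 0.0]
contact_force: [0.8, -0.4, 0.3]
width: 0.0854
gripper_force: 0.0
```

```bash
python3 - <<'E'
from h import *
im,c=look('wrist'); save(im,'w1.png')
s=manip.get_state(); print(s['clock'],np.round(s['position'],4),np.round(s['ee_rot'],3),np.round(s['qpos'],2))
T=np.array(c['world_to_cam']); print(c['fov_y'],np.round(-T[:3,:3].T@T[:3,3],3))
for l,z in dict(bay1=.012,soft_foot=.012,firm_foot=.012,board=0,blue_tray=0,red_tray=0,paperweight=0).items():
    for d in finder.tip_of(l,'wrist')[:5]: print(l,round(d['p'],2),np.round(d['at']),np.round(pix2world(c,d['at'],z),4))
for d in finder.silhouettes('board','wrist')[:1]: print('board',rect(c,d['region'],.012))
for l,col in [('blue_tray','blue'),('red_tray','red')]:
    for d in finder.silhouettes(l,'wrist')[:1]: print(l,rect(c,d['region'],.028)); m=d['region']&colmask(im,col); print(rect(c,m,.006) if m.sum()>50 else '')
E
```

```text
3.35 [ 0.439  -0.0342  0.305 ] [-0.001  0.718  0.696  0.004] [-0.24  0.02  1.58  0.01  1.53 -0.21]
65.70646984690485 [0.438 0.03  0.469]
bay1 0.89 [251. 218.] [ 0.4298 -0.1489  0.012 ]
bay1 0.89 [257. 177.] [ 0.4413 -0.0804  0.012 ]
bay1 0.88 [250. 133.] [ 0.4342 -0.0106  0.012 ]
bay1 0.62 [254.  89.] [0.4417 0.0573 0.012 ]Traceback (most recent call last):
  File "<stdin>", line 6, in <module>
ValueError: it knows: bay, blue_tray, board, books, mug, paperweight, pen_cup, red_tray, screwdriver, stapler
```

View pics/w1.png

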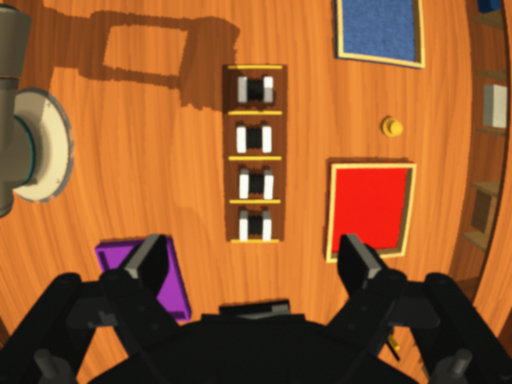

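The wrist view shows four feet at about (255,90), (254,139), (256,184) and (255,225) on the board. The red tray is at (372,208) and the paperweight at (391,127). The purple look-alike is at (145,275). The blue tray is cut off at the top.

```bash
cat >> h.py <<'E'
def ortho(im,c,z,x0,x1,y0,y1,s=2000):
    """top view: rows = x downwards from x0, cols = y from y0; s px/m"""
    X,Y=np.meshgrid(np.arange(x0,x1,1/s),np.arange(y0,y1,1/s),indexing='ij')
    T=np.array(c['world_to_cam']); P=np.stack([X,Y,0*X+z],-1)@T[:3,:3].T+T[:3,3]
    f=192/np.tan(np.radians(c['fov_y'])/2); r=np.hypot(P[...,0],P[...,1]); k=f*np.arctan2(r,P[...,2])/r if c['fish'] else f/P[...,2]
    return cv2.remap(im,(c['cx']+P[...,0]*k).astype(np.float32),(c['cy']+P[...,1]*k).astype(np.float32),cv2.INTER_LINEAR)
def rects(mask,x0,y0,s=2000,amin=300):
    out=[]
    for k in cv2.findContours(mask.astype(np.uint8),0,2)[0]:
        if cv2.contourArea(k)>amin:
            (v,u),(a,b),t=cv2.minAreaRect(k); out.append(np.round([x0+u/s,y0+v/s,a/s,b/s,t],4).tolist())
    return sorted(out,key=lambda o:o[1])
E
python3 - <<'E'
from h import *
im,c=look('wrist')
o=ortho(im,c,.052,.36,.52,-.22,.13); save(np.ascontiguousarray(o),'o1.png')
h=cv2.cvtColor(o,cv2.COLOR_RGB2HSV); w=(h[...,1]<60)&(h[...,2]>100)
print('caps',*rects(w,.36,-.22,amin=200),sep='\n')
o=ortho(im,c,.012,.36,.52,-.22,.13);h=cv2.cvtColor(o,cv2.COLOR_RGB2HSV)
b=(abs(h[...,0].astype(int)-23)<7)&(h[...,1]>120)&(h[...,2]>120)
print('brass',*rects(b,.36,-.22,amin=200),sep='\n')
o=ortho(im,c,.006,.5,.76,-.27,.02)
m=colmask(o,'red'); print('red',rects(m,.5,-.27,amin=5000))
E
```

```text
caps
[0.4527, -0.1473, 0.0476, 0.0136, 2.7263]
[0.4183, -0.1455, 0.0472, 0.0133, 2.8624]
[0.4567, -0.0826, 0.0423, 0.0135, 3.9909]
[0.4219, -0.0805, 0.0422, 0.014, 1.8476]
[0.456, -0.0158, 0.013, 0.0375, 90.0]
[0.4211, -0.0145, 0.0372, 0.0134, 1.5911]
[0.4608, 0.0547, 0.0125, 0.0355, 90.0]
[0.4256, 0.0557, 0.0347, 0.0114, 2.4896]
brass
[0.4337, -0.1903, 0.0096, 0.0827, 2.4366]
[0.4363, -0.1194, 0.0084, 0.0836, 1.7534]
[0.439, -0.0487, 0.0082, 0.0841, 2.1611]
[0.4417, 0.0219, 0.0082, 0.0836, 2.1747]
[0.4448, 0.0925, 0.0073, 0.0816, 1.6847]
red [[0.6371, -0.1499, 0.1516, 0.1295, 0.6903]]
```

View pics/o1.png

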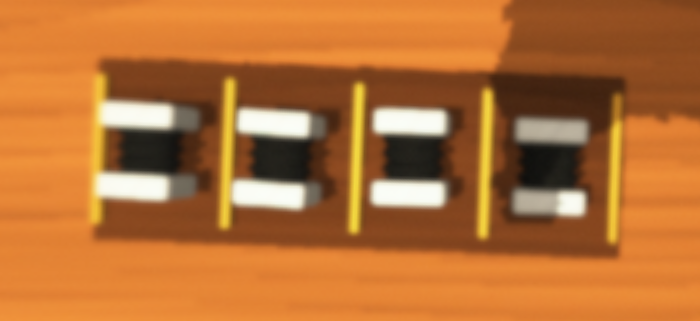

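```bash
python3 -c "
from h import *
plan(.4432,.0555,.2,87.5,5)"
```

```text
[[1.9, 0.06, 2.09, 0.0, 0.0, 0.04, -1.0], [1.9, 0.06, 2.09, 0.0, 0.0, 0.04, -1.0], [1.9, 0.06, 2.09, 0.0, 0.0, 0.04, -1.0], [1.9, 0.06, 2.09, 0.0, 0.0, 0.04, -1.0], [1.9, 0.06, 2.09, 0.0, 0.0, 0.04, -1.0]]
```

Emit:
servo_tool:
  increments:
    - [1.9,0.06,2.1,0,0,0,-1]
    - [1.9,0.06,2.1,0,0,0,-1]
    - [1.9,0.06,2.1,0,0,0,-1]
    - [1.9,0.06,2.1,0,0,0,-1]
    - [1.9,0.06,2.1,0,0,0,-1]

```text
clock: 3.95
position: [0.4424, 0.0529, 0.1985]
ee_rot: [0.0, 0.724, 0.69, -0.0]
contact_force: [0.5, -0.3, 0.2]
width: 0.0853
gripper_force: 0.0
```

```bash
python3 - <<'E'
from h import *
look('side'); look('side')
im,c=look('wrist'); save(im,'w2.png')
s=manip.get_state(); print(s['clock'],np.round(s['position'],4),np.round(s['ee_rot'],3))
o=ortho(im,c,.052,.36,.52,-.22,.13)
h=cv2.cvtColor(o,cv2.COLOR_RGB2HSV); w=(h[...,1]<60)&(h[...,2]>100)
print('caps',*rects(w,.36,-.22,amin=200),sep='\n')
o=ortho(im,c,.006,.5,.78,.05,.34); save(np.ascontiguousarray(o),'o2.png')
h=cv2.cvtColor(o,cv2.COLOR_RGB2HSV)
m=(h[...,0]>95)&(h[...,0]<130)&(h[...,1]>80); print('blue',rects(m,.5,.05,amin=5000))
plan(.4432,.0555,.08,87.5,5)
E
```

```text
4.1 [0.4414 0.053  0.1983] [-0.001  0.723  0.691 -0.001]
caps
[0.4516, -0.1249, 0.011, 0.0318, 86.0995]
[0.4202, -0.1246, 0.0345, 0.0125, 7.7652]
[0.4565, -0.076, 0.0549, 0.0131, 2.3859]
[0.4221, -0.074, 0.0552, 0.0132, 3.1798]
[0.4558, -0.01, 0.0125, 0.047, 90.0]
[0.4211, -0.009, 0.0472, 0.0127, 1.9092]
[0.4605, 0.0569, 0.04, 0.0129, 2.2906]
[0.4256, 0.058, 0.0402, 0.0127, 1.273]
blue [[0.6554, 0.191, 0.1586, 0.1281, 2.5051]]
[[0.05, 0.03, 2.37, 0.0, 0.0, -0.01, -1.0], [0.05, 0.03, 2.37, 0.0, 0.0, -0.01, -1.0], [0.05, 0.03, 2.37, 0.0, 0.0, -0.01, -1.0], [0.05, 0.03, 2.37, 0.0, 0.0, -0.01, -1.0], [0.05, 0.03, 2.37, 0.0, 0.0, -0.01, -1.0]]
```

View pics/w2.png

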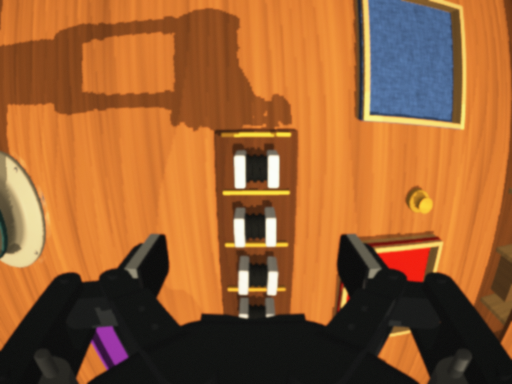

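The wrist view shows foot 4 centred under the camera at (257,168), and the blue tray at (413,60).

Emit:
servo_tool:
  increments:
    - [0.05,0.03,2.4,0,0,0,-1]
    - [0.05,0.03,2.4,0,0,0,-1]
    - [0.05,0.03,2.4,0,0,0,-1]
    - [0.05,0.03,2.4,0,0,0,-1]
    - [0.05,0.03,2.4,0,0,0,-1]

```text
clock: 4.6
position: [0.4457, 0.0542, 0.0798]
ee_rot: [0.001, 0.723, 0.691, 0.001]
contact_force: [0.1, 0.0, -0.0]
width: 0.0855
gripper_force: 0.0
```

Emit:
servo_tool:
  increments:
    - [0,0,1.3,0,0,0,-1]
    - [0,0,1.3,0,0,0,-1]
    - [0,0,1.3,0,0,0,-1]
    - [0,0,0.7,0,0,0,-1]
    - [0,0,0.6,0,0,0,-1]

```text
clock: 5.1
position: [0.4453, 0.0549, 0.0277]
ee_rot: [0.001, 0.723, 0.691, 0.0]
contact_force: [0.9, -0.8, -0.3]
width: 0.0853
gripper_force: 0.0
```

```bash
python3 - <<'E'
from h import *
s=manip.get_state(); print(s['clock'],np.round(s['position'],4),s['width'])
im,c=look('wrist'); save(im,'w3.png')
E
```

```text
5.1 [0.4453 0.0549 0.0277] 0.08532675583150058
```

View pics/w3.png

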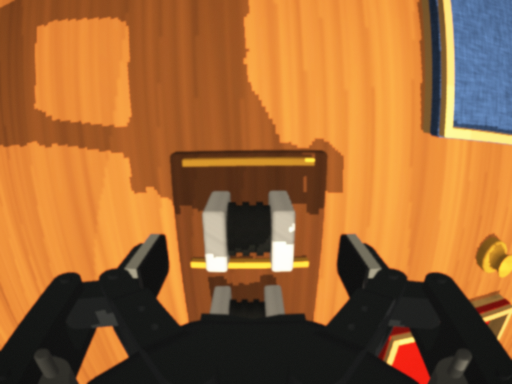

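```bash
python3 - <<'E'
from h import *
im,c=look('wrist')
T=np.array(c['world_to_cam']);f=192/np.tan(np.radians(c['fov_y'])/2)
print(np.round(-T[:3,:3].T@T[:3,3],3))
def pr(p):
    P=T[:3,:3]@p+T[:3,3]; r=np.hypot(P[0],P[1]); return np.round([c['cx']+P[0]/r*f*np.arctan2(r,P[2]),c['cy']+P[1]/r*f*np.arctan2(r,P[2])])
for y in (.0365,.0545,.0735):
    for z in (.012,.052): print(y,z,pr(np.array([.443,y,z])))
for z in (.02,.04): print('fingerL',z,pr(np.array([.443-.043,.055,z])))
o=ortho(im,c,.052,.36,.52,-.02,.13)
h=cv2.cvtColor(o,cv2.COLOR_RGB2HSV); w=(h[...,1]<60)&(h[...,2]>100)
print('caps',*rects(w,.36,-.02,amin=200),sep='\n')
E
```

```text
[0.447 0.124 0.192]
0.0365 0.012 [252. 242.]
0.0365 0.052 [252. 274.]
0.0545 0.012 [251. 217.]
0.0545 0.052 [250. 245.]
0.0735 0.012 [249. 189.]
0.0735 0.052 [249. 211.]
fingerL 0.02 [183. 224.]
fingerL 0.04 [176. 237.]
caps
[0.4555, 0.017, 0.01, 0.021, 90.0]
[0.4247, 0.0185, 0.0205, 0.0096, 12.8043]
[0.5072, 0.0437, 0.0085, 0.0336, 61.8214]
[0.3804, 0.0497, 0.0336, 0.0086, 33.4399]
[0.46, 0.0598, 0.012, 0.0455, 90.0]
[0.4261, 0.0613, 0.0458, 0.0129, 4.5378]
```

Emit:
servo_tool:
  increments:
    - [0,-0.1,0.2,0,0,0,-1]
    - [0,0,0,0,0,0,-0.5]
    - [0,0,0,0,0,0,-0.2]
    - [0,0,0,0,0,0,-0.1]
    - [0,0,0,0,0,0,0]
  squeeze: 22

```text
clock: 5.7
position: [0.4446, 0.0561, 0.0263]
ee_rot: [0.001, 0.722, 0.691, 0.001]
contact_force: [-0.6, -0.0, 6.4]
width: 0.0433
gripper_force: 20.4
```

Emit:
servo_tool:
  increments:
    - [0,0,0,0,0,0,0.1]
    - [0,0,0,0,0,0,0.2]
    - [0,0,0,0,0,0,0.3]
    - [0,0,0,0,0,0,0.5]
    - [0,0,0,0,0,0,1]

```text
clock: 6.2
position: [0.4446, 0.0562, 0.0263]
ee_rot: [0.001, 0.722, 0.691, 0.001]
contact_force: [-0.5, -1.1, 7.4]
width: 0.0429
gripper_force: 21.4
```

Emit:
servo_tool:
  increments:
    - [0,0,0,0,0,0,1]
    - [0,0,0,0,0,0,1]
    - [0,0,0,0,0,0,1]
    - [0,0,0,0,0,0,1]
    - [0,0,0,0,0,0,1]
  squeeze: 33

```text
clock: 6.7
position: [0.4452, 0.0561, 0.0267]
ee_rot: [0.001, 0.722, 0.691, 0.001]
contact_force: [0.2, -0.3, 8.5]
width: 0.0403
gripper_force: 32.1
```

Emit:
servo_tool:
  increments:
    - [0,0,-0.1,0,0,0,1]
    - [0,0,0,0,0,0,1]
    - [0,0,0,0,0,0,1]
    - [0,0,0,0,0,0,1]
    - [0,0,0,0,0,0,1]

```text
clock: 7.2
position: [0.4443, 0.0562, 0.0269]
ee_rot: [0.001, 0.723, 0.691, 0.001]
contact_force: [0.4, 0.6, 6.3]
width: 0.0398
gripper_force: 34.2
```

Emit:
servo_tool:
  increments:
    - [0,0,-0.5,0,0,0,1]
    - [0,0,-1.5,0,0,0,1]
    - [0,0,-2.5,0,0,0,1]
    - [0,0,-3,0,0,0,1]
    - [0,0,-2.5,0,0,0,1]
  squeeze: 28

```text
clock: 7.7
position: [0.4425, 0.0562, 0.1271]
ee_rot: [-0.001, 0.722, 0.691, -0.001]
contact_force: [0.7, -0.5, -2.2]
width: 0.0403
gripper_force: 33.3
```

```bash
python3 -c "
from h import *
plan(.633,-.186,.13,89.3,10,1)"
```

```text
[[-2.34, 2.01, -0.03, 0.0, 0.0, -0.18, 1.0], [-2.34, 2.0, -0.03, 0.0, 0.0, -0.18, 1.0], [-2.35, 1.99, -0.03, 0.0, 0.0, -0.18, 1.0], [-2.35, 1.99, -0.03, 0.0, 0.0, -0.18, 1.0], [-2.36, 1.98, -0.03, 0.0, 0.0, -0.18, 1.0]]
[[-2.37, 1.97, -0.03, 0.0, 0.0, -0.18, 1.0], [-2.37, 1.96, -0.03, 0.0, 0.0, -0.18, 1.0], [-2.38, 1.96, -0.03, 0.0, 0.0, -0.18, 1.0], [-2.39, 1.95, -0.03, 0.0, 0.0, -0.18, 1.0], [-2.39, 1.94, -0.03, 0.0, 0.0, -0.18, 1.0]]
```

Emit:
servo_tool:
  increments:
    - [-1.4,1.2,0,0,0,-0.18,1]
    - [-2.4,2,0,0,0,-0.18,1]
    - [-2.6,2.2,0,0,0,-0.18,1]
    - [-2.6,2.2,0,0,0,-0.18,1]
    - [-2.6,2.2,0,0,0,-0.18,1]

```text
clock: 8.2
position: [0.5366, -0.0642, 0.1257]
ee_rot: [-0.001, 0.717, 0.697, -0.001]
contact_force: [0.5, -0.5, 0.1]
width: 0.0399
gripper_force: 33.3
```

Emit:
servo_tool:
  increments:
    - [-2.6,2.2,0,0,0,-0.18,1]
    - [-2.6,2.2,0,0,0,-0.18,1]
    - [-2.6,2.2,0,0,0,-0.18,1]
    - [-2.4,2,0,0,0,-0.18,1]
    - [-1.9,1.4,0,0,0,-0.18,1]

```text
clock: 8.7
position: [0.6345, -0.188, 0.1251]
ee_rot: [-0.001, 0.712, 0.702, -0.001]
contact_force: [-0.4, 0.3, -2.2]
width: 0.0395
gripper_force: 33.3
```

```bash
python3 - <<'E'
from h import *
look('side')
im,c=look('wrist'); save(im,'w4.png')
s=manip.get_state(); print(s['clock'],np.round(s['position'],4),s['width'],s['gripper_force'],2*np.degrees(np.arctan2(s['ee_rot'][2],s['ee_rot'][1])))
o=ortho(im,c,.006,.5,.76,-.27,.02)
print('red',rects(colmask(o,'red'),.5,-.27,amin=2000))
o=ortho(im,c,.028,.5,.76,-.27,.02); save(np.ascontiguousarray(o),'o4.png')
E
```

```text
8.8 [ 0.6354 -0.1895  0.1249] 0.03995268061433304 33.31168055534363 89.15512348568474
red [[0.633, -0.1462, 0.1571, 0.1375, 0.6945]]
```

View pics/o4.png

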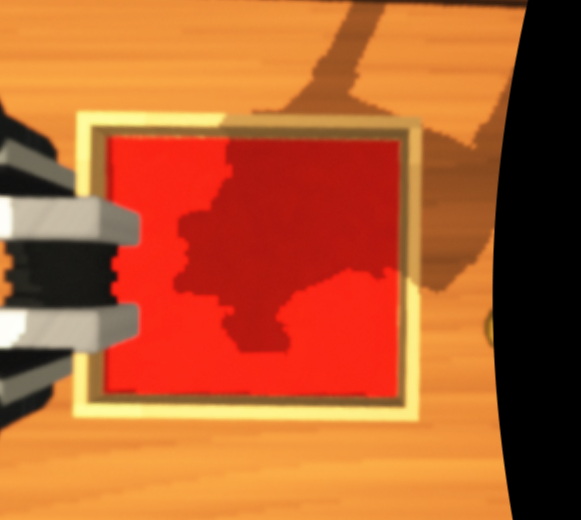

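The top view shows the red tray rim from columns 75–421 and rows 113–418, so its centre is (0.633, -0.146). The foot is hanging level.

Emit:
servo_tool:
  increments:
    - [0.5,-0.2,2,0,0,0,1]
    - [0,0,2.6,0,0,0,1]
    - [0,0,2.6,0,0,0,1]
    - [0,0,1.6,0,0,0,1]
    - [0,0,0.8,0,0,0,1]

```text
clock: 9.3
position: [0.6297, -0.18, 0.0278]
ee_rot: [-0.003, 0.711, 0.703, -0.001]
contact_force: [-0.4, 0.4, -1.8]
width: 0.0398
gripper_force: 33.3
```

Emit:
servo_tool:
  increments:
    - [0,0,0.4,0,0,0,1]
    - [0,0,0.15,0,0,0,1]
    - [0,0,0.05,0,0,0,1]
    - [0,0,0,0,0,0,1]
    - [0,0,0,0,0,0,1]

```text
clock: 9.8
position: [0.6327, -0.1818, 0.0251]
ee_rot: [0.001, 0.712, 0.703, 0.0]
contact_force: [-0.1, -0.2, -1.3]
width: 0.0398
gripper_force: 33.3
```

Emit:
servo_tool:
  increments:
    - [0,0,0.1,0,0,0,1]
    - [0,0,0.1,0,0,0,1]
    - [0,0,0.05,0,0,0,1]
    - [0,0,0,0,0,0,1]
    - [0,0,0,0,0,0,1]

```text
clock: 10.3
position: [0.6323, -0.1817, 0.0217]
ee_rot: [-0.0, 0.712, 0.703, -0.0]
contact_force: [0.1, 0.7, -2.3]
width: 0.0395
gripper_force: 33.3
```

Emit:
servo_tool:
  increments:
    - [0,0,0.05,0,0,0,1]
    - [0,0,0.05,0,0,0,1]
    - [0,0,0.0,0,0,0,1]
    - [0,0,0,0,0,0,1]
    - [0,0,0,0,0,0,1]

```text
clock: 10.8
position: [0.6324, -0.1817, 0.021]
ee_rot: [0.0, 0.712, 0.703, 0.0]
contact_force: [-0.4, -0.6, 0.4]
width: 0.0395
gripper_force: 33.4
```

Emit:
servo_tool:
  increments:
    - [0,0,0.05,0,0,0,0.06]
    - [0,0,0.05,0,0,0,0.0]
    - [0,0,0.05,0,0,0,-0.08]
    - [0,0,0,0,0,0,-0.16]
    - [0,0,0,0,0,0,-0.3]
  squeeze: 22

```text
clock: 11.3
position: [0.6323, -0.1817, 0.0189]
ee_rot: [-0.0, 0.712, 0.703, -0.0]
contact_force: [0.2, -0.1, -0.3]
width: 0.0555
gripper_force: 0.0
```

Emit:
servo_tool:
  increments:
    - [0,0,0,0,0,0,-0.6]
    - [0,0,0,0,0,0,-1]
    - [0,0,0,0,0,0,-1]
    - [0,0,-0.5,0,0,0,-1]
    - [0,0,-1.5,0,0,0,-1]

```text
clock: 11.8
position: [0.6311, -0.1812, 0.0382]
ee_rot: [-0.002, 0.712, 0.703, -0.001]
contact_force: [-0.6, 0.4, -0.6]
width: 0.0851
gripper_force: 0.0
```

Emit:
servo_tool:
  increments:
    - [0,0,-2,0,0,0,-1]
    - [0,0,-3,0,0,0,-1]
    - [0,0,-3,0,0,0,-1]
    - [0,0,-2.5,0,0,0,-1]
    - [0,0,0,0,0,0,-1]

```text
clock: 12.3
position: [0.635, -0.1827, 0.1492]
ee_rot: [0.004, 0.712, 0.703, 0.002]
contact_force: [0.1, -0.2, 0.7]
width: 0.0855
gripper_force: 0.0
```

```bash
python3 - <<'E'
from h import *
im,c=look('wrist'); save(im,'w5.png')
im,c=look('scene'); save(im,'s5.png'); a=cv2.resize(im[165:265,130:230],(600,600)); save(a,'s5c.png')
plan(.4385,-.0155,.13,87.5,10)
E
```

```text
[[1.64, -1.96, 0.15, 0.0, 0.0, 0.18, -1.0], [1.63, -1.96, 0.15, 0.0, 0.0, 0.18, -1.0], [1.62, -1.97, 0.15, 0.0, 0.0, 0.18, -1.0], [1.62, -1.97, 0.15, 0.0, 0.0, 0.18, -1.0], [1.61, -1.98, 0.15, 0.0, 0.0, 0.18, -1.0]]
[[1.61, -1.98, 0.15, 0.0, 0.0, 0.18, -1.0], [1.6, -1.99, 0.15, 0.0, 0.0, 0.18, -1.0], [1.59, -1.99, 0.15, 0.0, 0.0, 0.18, -1.0], [1.59, -2.0, 0.15, 0.0, 0.0, 0.18, -1.0], [1.58, -2.0, 0.15, 0.0, 0.0, 0.18, -1.0]]
```

View pics/s5c.png

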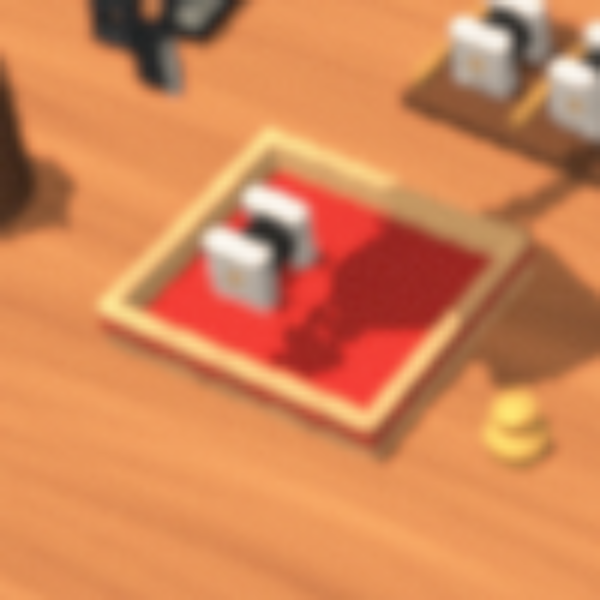

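The foot stands flat in the red tray at crop (260,250). Next is foot 3.

Emit:
servo_tool:
  increments:
    - [1.6,-2,0.15,0,0,0.18,-1]
    - [1.6,-2,0.15,0,0,0.18,-1]
    - [1.6,-2,0.15,0,0,0.18,-1]
    - [1.6,-2,0.15,0,0,0.18,-1]
    - [1.6,-2,0.15,0,0,0.18,-1]

```text
clock: 12.9
position: [0.5316, -0.0987, 0.1348]
ee_rot: [-0.002, 0.717, 0.697, -0.001]
contact_force: [0.8, 1.6, 0.2]
width: 0.0853
gripper_force: 0.0
```

Emit:
servo_tool:
  increments:
    - [1.6,-2,0.15,0,0,0.18,-1]
    - [1.6,-2,0.15,0,0,0.18,-1]
    - [1.6,-2,0.15,0,0,0.18,-1]
    - [1.6,-2,0.15,0,0,0.18,-1]
    - [1.6,-1.9,0.15,0,0,0.18,-1]

```text
clock: 13.4
position: [0.4353, -0.0155, 0.1276]
ee_rot: [-0.001, 0.723, 0.691, -0.001]
contact_force: [0.0, 0.2, -0.5]
width: 0.0855
gripper_force: 0.0
```

```bash
python3 - <<'E'
from h import *
look('side');look('side')
im,c=look('wrist')
o=ortho(im,c,.052,.36,.52,-.13,.08)
h=cv2.cvtColor(o,cv2.COLOR_RGB2HSV); w=(h[...,1]<60)&(h[...,2]>100)
print('caps',*rects(w,.36,-.13,amin=200),sep='\n')
s=manip.get_state(); print(s['clock'],np.round(s['position'],4),2*np.degrees(np.arctan2(s['ee_rot'][2],s['ee_rot'][1])))
plan(.4385,-.0157,.026,87.5,10)
E
```

```text
caps
[0.4515, -0.1207, 0.0091, 0.0196, 84.2894]
[0.419, -0.12, 0.0205, 0.0101, 3.3665]
[0.4566, -0.0783, 0.0506, 0.0135, 1.8476]
[0.422, -0.0758, 0.0509, 0.0128, 3.0941]
[0.4558, -0.0128, 0.0416, 0.0124, 1.1691]
[0.4209, -0.012, 0.0412, 0.0124, 1.3972]
13.55 [ 0.4354 -0.0154  0.128 ] 87.55995073485956
[[0.0, 0.03, 1.02, 0.0, 0.0, 0.01, -1.0], [0.0, 0.03, 1.02, 0.0, 0.0, 0.01, -1.0], [0.0, 0.03, 1.02, 0.0, 0.0, 0.01, -1.0], [0.0, 0.03, 1.02, 0.0, 0.0, 0.01, -1.0], [0.0, 0.03, 1.02, 0.0, 0.0, 0.01, -1.0]]
[[0.0, 0.03, 1.02, 0.0, 0.0, 0.01, -1.0], [0.0, 0.03, 1.02, 0.0, 0.0, 0.01, -1.0], [0.0, 0.03, 1.02, 0.0, 0.0, 0.01, -1.0], [0.0, 0.03, 1.02, 0.0, 0.0, 0.01, -1.0], [0.0, 0.03, 1.02, 0.0, 0.0, 0.01, -1.0]]
```

Emit:
servo_tool:
  increments:
    - [0,0.15,2,0,0,0,-1]
    - [0,0.15,2,0,0,0,-1]
    - [0,0,2.2,0,0,0,-1]
    - [0,0,1.8,0,0,0,-1]
    - [0,0,1.2,0,0,0,-1]

```text
clock: 14.05
position: [0.4406, -0.0171, 0.0353]
ee_rot: [-0.001, 0.723, 0.691, -0.001]
contact_force: [0.5, -0.3, 0.1]
width: 0.0856
gripper_force: 0.0
```

Emit:
servo_tool:
  increments:
    - [0,0,0.7,0,0,0,-1]
    - [0,0,0.4,0,0,0,-1]
    - [0,0,0,0,0,0,-0.5]
    - [0,0,0,0,0,0,-0.2]
    - [0,0,0,0,0,0,-0.1]

```text
clock: 14.55
position: [0.4399, -0.0166, 0.027]
ee_rot: [-0.0, 0.722, 0.691, -0.001]
contact_force: [-3.8, -0.3, 12.1]
width: 0.0474
gripper_force: 6.0
```

Emit:
servo_tool:
  increments:
    - [0,0,0,0,0,0,0]
    - [0,0,0,0,0,0,0.1]
    - [0,0,0,0,0,0,0.3]
    - [0,0,0,0,0,0,0.5]
    - [0,0,0,0,0,0,1]

```text
clock: 15.05
position: [0.446, -0.0173, 0.0301]
ee_rot: [0.005, 0.723, 0.691, 0.004]
contact_force: [7.4, 1.7, 8.3]
width: 0.0083
gripper_force: 4.1
```

```bash
python3 - <<'E'
from h import *
im,c=look('wrist'); 
im2,c=look('scene'); b=cv2.resize(im2[150:230,180:300],(750,500))
a=cv2.resize(im[100:384,100:420],(560,500)); save(np.hstack([b[:,150:],a[:,:200]*0,])[:,:600],'x.png')
save(cv2.resize(np.hstack([cv2.resize(im[120:330,130:400],(400,312)),cv2.resize(im2[150:228,190:290],(400,312))]),(800,312)),'x.png')
E
```

```text
(no output)
```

View pics/x.png

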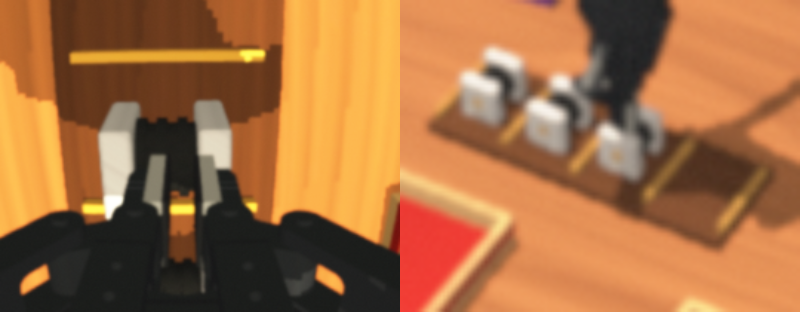

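```bash
python3 - <<'E'
from h import *
s=manip.get_state(); print({k:np.round(s[k],3).tolist() for k in('clock','position','width','gripper_force','contact_force','moment')})
im,c=look('wrist'); im2,_=look('scene'); im3,_=look('side')
k=cv2.INTER_CUBIC
top=cv2.resize(im[170:310,180:330],(450,420),interpolation=k)
r=cv2.resize(im2[165:215,225:275],(350,350),interpolation=k); q=cv2.resize(im3[150:210,235:295],(350,250),interpolation=k)
cv=np.zeros((600,800,3),np.uint8); cv[:420,:450]=top; cv[:350,450:]=r; cv[350:600,450:]=q; save(cv,'y.png')
E
```

```text
{'clock': 15.15, 'position': [0.448, -0.018, 0.03], 'width': 0.0, 'gripper_force': 5.68, 'contact_force': [4.947, 1.322, 10.554], 'moment': [0.108, -0.802, 0.002]}
```

View pics/y.png

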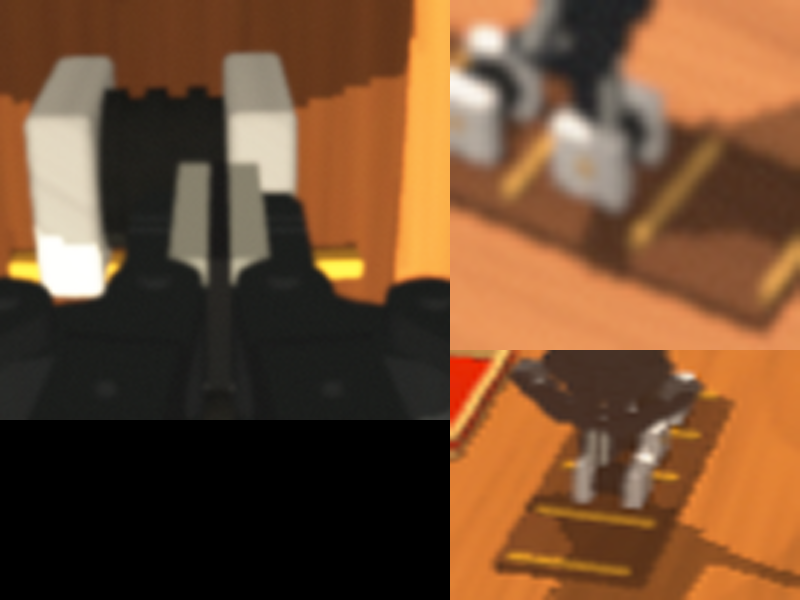

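The picture shows foot 3 tilted, with the shut fingers between its caps at crop (220,220) and still pressing down. I'll ease up gently with the fingers shut and watch the force.

Emit:
servo_tool:
  increments:
    - [0,0,-0.1,0,0,0,1]
    - [0,0,-0.1,0,0,0,1]
    - [0,0,-0.1,0,0,0,1]
    - [0,0,0,0,0,0,1]
    - [0,0,0,0,0,0,1]

```text
clock: 15.8
position: [0.4394, -0.0163, 0.0288]
ee_rot: [-0.001, 0.723, 0.691, -0.001]
contact_force: [0.5, -0.4, 0.3]
width: 0.0005
gripper_force: 0.0
```

```bash
cat >> h.py <<'E'
def caps(x0=.36,x1=.52,y0=-.2,y1=.1,z=.052,v=100,name='wrist'):
    im,c=look(name); o=ortho(im,c,z,x0,x1,y0,y1); h=cv2.cvtColor(o,cv2.COLOR_RGB2HSV)
    print(*rects((h[...,1]<60)&(h[...,2]>v),x0,y0,amin=150),sep='\n'); return o
E
python3 - <<'E'
from h import *
caps(y0=-.08,y1=.06)
for cam in ('scene','side'):
  print(cam); caps(name=cam)
im,c=look('wrist'); g=cv2.cvtColor(im,cv2.COLOR_RGB2GRAY)[180:290:6,180:330:5]
for r in g: print(''.join(' .:-=+*#%@'[v//26] for v in r))
E
```

```text
[0.4441, -0.018, 0.0232, 0.0064, 3.0941]
[0.4339, -0.0174, 0.023, 0.0064, 2.9357]
[0.4544, -0.0102, 0.0118, 0.0438, 88.1524]
[0.4189, -0.01, 0.0461, 0.0127, 8.3256]
scene
[0.4709, -0.1421, 0.065, 0.0342, 55.4375]
[0.4333, -0.1382, 0.0711, 0.0253, 34.7778]
[0.424, -0.0796, 0.0966, 0.0406, 69.7174]
[0.4744, -0.076, 0.0671, 0.0352, 56.8215]
[0.4552, -0.0084, 0.0571, 0.0844, 1.6366]
side
[0.4212, -0.1367, 0.0062, 0.0102, 75.9638]
[0.4178, -0.005, 0.013, 0.1042, 88.3153]
[0.4522, 0.0112, 0.0095, 0.0672, 84.9759]
::::::::::::::::::::::::::::::
::::::::::::::::::::::::::::::
::::::-+++::::::::+++=::::::::
::::::++++::::::::++++:::--===
--:::=+++= .. ....++++========
---==****-........+####=======
=--=+%%%#:........+%%%#=======
=--==%%%#:........+%%%#=======
+--==%%%%:..==::==+%%%#=======
*--==%%%%-..==..==:-%%#======+
*--==%%%%:..==..==..-%#======+
#--==#%%%...==..==..:@@======*
#---=@%%%...==..==...@@---===*
#--++@@@#....+:.+....#@****==*
...*%@@%..............+%##*...
....-:-.................:-....
..............................
......................   .....
............ .................
```

Emit:
servo_tool:
  increments:
    - [0,0,-0.2,0,0,0,1]
    - [0,0,-0.3,0,0,0,1]
    - [0,0,-0.5,0,0,0,1]
    - [0,0,0,0,0,0,1]
    - [0,0,0,0,0,0,1]

```text
clock: 16.5
position: [0.4409, -0.0165, 0.0396]
ee_rot: [0.0, 0.723, 0.691, 0.0]
contact_force: [0.4, 0.5, -0.0]
width: -0.0002
gripper_force: 0.0
```

```bash
python3 - <<'E'
from h import *
caps(y0=-.08,y1=.06)
E
```

```text
[0.4346, -0.0231, 0.0245, 0.0069, 2.7927]
[0.451, -0.0125, 0.018, 0.047, 90.0]
[0.4193, -0.0103, 0.0453, 0.0131, 6.9811]
```

Emit:
servo_tool:
  increments:
    - [0,0,-1,0,0,0,1]
    - [0,0,-2,0,0,0,1]
    - [0,0,-3,0,0,0,1]
    - [0,0,-3,0,0,0,-1]
    - [0,0,0,0,0,0,-1]

```text
clock: 17.05
position: [0.4439, -0.0171, 0.1335]
ee_rot: [0.004, 0.722, 0.691, 0.003]
contact_force: [0.6, 0.1, 0.1]
width: 0.0281
gripper_force: 0.0
```

```bash
python3 - <<'E'
from h import *
look('side');look('side');o=caps(y0=-.12,y1=.06)
g=cv2.cvtColor(o,cv2.COLOR_RGB2GRAY)[80:240:8,40:320:4]
for r in g: print(''.join(' .:-=+*#%@'[v//26] for v in r))
s=manip.get_state(); print(s['clock'],np.round(s['position'],4),np.round(s['contact_force'],1))
im,c=look('wrist'); save(im,'w6.png')
E
```

```text
[0.4522, -0.116, 0.0085, 0.008, 90.0]
[0.4202, -0.1152, 0.0095, 0.0095, 90.0]
[0.4567, -0.0784, 0.0505, 0.0133, 3.0665]
[0.422, -0.076, 0.0505, 0.013, 3.9909]
[0.4935, -0.0731, 0.0125, 0.0424, 76.139]
[0.3834, -0.0681, 0.0424, 0.0123, 19.1197]
[0.4542, -0.0132, 0.0125, 0.0415, 90.0]
[0.4196, -0.0123, 0.0412, 0.013, 2.8156]
--=----:::...........    .:--------------------------------:::::::::::
-*%#=---------------------------**=-----------------------::..::::::::
-*%#=--------------------------=%%+----------------------::::::++:.:::
-#%*=--------------------------=%%*+++++==========--------:::::++:::::
%@@@@@@@@@@%%%##*=-:::-::---:--=%%@@@@@@@@@@@@@@@%#*=-::::::::-++:::::
@@@@@@@@@@@@@@@@@@+++====-:::--=%%@@@@@@@@@@@@@@@@#*+==:::::::-*+:::::
@@@@@@@@@@@@@@@@@%+======-:::--+%%#%%%%%@@@@@@@@@@#+===:::::::-*+:::::
+#%+=----===++***+=======-:---=+%%=--:...............:::--::::-*=:::::
+%%+-:.............  .::::-----+%#----:.............:::----:::-*=:::.:
+%%+:.............  .::::::----*%#---:...............:::----::=*=:::::
*%#=-:............  .:::::----=*%#----..............::::-==-::=+=:::::
+%#=:.............  .:::::-====*%#-=-:...............::----:::=+-:::::
*%#=-:............ ..::::::--==#%#+**+==-------:::::--::::::::++-:::::
@@@@@@@@@@%%%%##+-======-:::---#%@@@@@@@@@@@@@@@@##++==:::::::++-:::::
@@@@@@@@@@@@@@@@%+++====-:::--=#%@@@@@@@@@@@@@@@%##+===---::::++-:::::
@@@@@@@@@@@@@@@@#+=======-----=%%*#%%%%%%%@@@@@@@@*==--------:++::::::
#%*=-=====++****=-------------=%%+-------------------------:::++::::::
#%*---------------------------=%%+-------------------------::-++::::::
**+---------------------------=%%=--------------------------:-++::::::
----:::......::::::::::--------==----------------------------=+=::::::
17.2 [ 0.4401 -0.0164  0.1291] [-0.5 -0.2  0.7]
```

Foot 3 is standing flat again, with its middle at (0.437, -0.0155). I'll retry slightly lower, settle first, then close slowly.

Emit:
servo_tool:
  increments:
    - [0.05,-0.15,2,0,0,0,-1]
    - [0.05,-0.15,2.5,0,0,0,-1]
    - [0,0,2.5,0,0,0,-1]
    - [0,0,2,0,0,0,-1]
    - [0,0,1,0,0,0,-1]

```text
clock: 17.75
position: [0.4352, -0.0149, 0.0267]
ee_rot: [-0.002, 0.723, 0.691, -0.002]
contact_force: [0.2, 0.3, 0.8]
width: 0.0853
gripper_force: 0.0
```

Emit:
servo_tool:
  increments:
    - [0,0,0.4,0,0,0,-1]
    - [0,0,0,0,0,0,-0.7]
    - [0,0,0,0,0,0,-0.4]
    - [0,0,0,0,0,0,-0.25]
    - [0,0,0,0,0,0,-0.18]
  squeeze: 20

```text
clock: 18.25
position: [0.4382, -0.0155, 0.026]
ee_rot: [0.001, 0.723, 0.691, 0.0]
contact_force: [-0.3, 0.1, -0.4]
width: 0.0501
gripper_force: 0.0
```

Emit:
servo_tool:
  increments:
    - [0,-0.1,0.1,0,0,0,-0.18]
    - [0,0,0,0,0,0,-0.15]
    - [0,0,0,0,0,0,-0.12]
    - [0,0,0,0,0,0,-0.1]
    - [0,0,0,0,0,0,-0.07]

```text
clock: 18.75
position: [0.4373, -0.0154, 0.0248]
ee_rot: [0.0, 0.723, 0.691, 0.0]
contact_force: [0.2, 0.5, 5.6]
width: 0.0457
gripper_force: 10.5
```

Emit:
servo_tool:
  increments:
    - [0,0,0,0,0,0,-0.05]
    - [0,0,0,0,0,0,-0.02]
    - [0,0,0,0,0,0,0]
    - [0,0,0,0,0,0,0.02]
    - [0,0,0,0,0,0,0.04]

```text
clock: 19.25
position: [0.4377, -0.0154, 0.0251]
ee_rot: [0.001, 0.723, 0.691, 0.001]
contact_force: [-1.2, -0.2, 7.3]
width: 0.044
gripper_force: 19.4
```

Foot 3 gives 44 mm at 19.4 N, like foot 4, so it is firm (a soft foot would be down to 37 mm). It goes to the red tray.

Emit:
servo_tool:
  increments:
    - [0,0,0,0,0,0,0.1]
    - [0,0,0,0,0,0,0.15]
    - [0,0,0,0,0,0,0.2]
    - [0,0,-0.3,0,0,0,0.2]
    - [0,0,-0.7,0,0,0,0.2]
  squeeze: 26

```text
clock: 19.75
position: [0.4357, -0.0152, 0.0339]
ee_rot: [-0.001, 0.723, 0.691, -0.001]
contact_force: [-0.3, 0.6, -1.4]
width: 0.0419
gripper_force: 27.5
```

Emit:
servo_tool:
  increments:
    - [0,0,-1.5,0,0,0,0.2]
    - [0,0,-2.5,0,0,0,0.2]
    - [0,0,-2.5,0,0,0,0.2]
    - [0,0,-2,0,0,0,0.2]
    - [0,0,-0.5,0,0,0,0.2]

```text
clock: 20.25
position: [0.438, -0.0156, 0.1264]
ee_rot: [0.002, 0.723, 0.691, 0.001]
contact_force: [1.4, -0.2, -0.7]
width: 0.0418
gripper_force: 27.5
```

```bash
python3 -c "
from h import *
plan(.633,-.109,.125,89.3,10,.2)"
```

```text
[[-0.85, 1.99, 0.01, 0.0, 0.0, -0.18, 0.2], [-0.85, 1.99, 0.01, 0.0, 0.0, -0.18, 0.2], [-0.86, 1.98, 0.01, 0.0, 0.0, -0.18, 0.2], [-0.87, 1.98, 0.01, 0.0, 0.0, -0.18, 0.2], [-0.87, 1.98, 0.01, 0.0, 0.0, -0.18, 0.2]]
[[-0.88, 1.98, 0.01, 0.0, 0.0, -0.18, 0.2], [-0.88, 1.97, 0.01, 0.0, 0.0, -0.18, 0.2], [-0.89, 1.97, 0.01, 0.0, 0.0, -0.18, 0.2], [-0.9, 1.97, 0.01, 0.0, 0.0, -0.18, 0.2], [-0.9, 1.96, 0.01, 0.0, 0.0, -0.18, 0.2]]
```

Emit:
servo_tool:
  increments:
    - [-0.6,1.4,0,0,0,-0.18,0.2]
    - [-0.9,2,0,0,0,-0.18,0.2]
    - [-0.9,2.1,0,0,0,-0.18,0.2]
    - [-0.9,2.1,0,0,0,-0.18,0.2]
    - [-0.9,2.1,0,0,0,-0.18,0.2]

```text
clock: 20.75
position: [0.5329, -0.0618, 0.1223]
ee_rot: [-0.001, 0.717, 0.697, -0.001]
contact_force: [0.6, 0.3, -1.7]
width: 0.0418
gripper_force: 27.5
```

Emit:
servo_tool:
  increments:
    - [-0.9,2.1,0,0,0,-0.18,0.2]
    - [-0.9,2.1,0,0,0,-0.18,0.2]
    - [-0.9,2.1,0,0,0,-0.18,0.2]
    - [-0.9,2,0,0,0,-0.18,0.2]
    - [-0.9,1.8,0,0,0,-0.18,0.2]

```text
clock: 21.25
position: [0.6331, -0.1091, 0.1217]
ee_rot: [-0.001, 0.712, 0.703, -0.001]
contact_force: [-0.6, -0.2, -1.1]
width: 0.042
gripper_force: 27.5
```

Emit:
servo_tool:
  increments:
    - [0,0,2,0,0,0,0.2]
    - [0,0,2.6,0,0,0,0.2]
    - [0,0,2.4,0,0,0,0.2]
    - [0,0,1.6,0,0,0,0.2]
    - [0,0,0.8,0,0,0,0.2]

```text
clock: 21.75
position: [0.6305, -0.1082, 0.0261]
ee_rot: [-0.003, 0.712, 0.703, -0.002]
contact_force: [-0.3, 0.6, -0.5]
width: 0.0418
gripper_force: 27.5
```

Emit:
servo_tool:
  increments:
    - [0,0,0.3,0,0,0,0.2]
    - [0,0,0.2,0,0,0,0.2]
    - [0,0,0,0,0,0,0.2]
    - [0,0,0,0,0,0,0.2]
    - [0,0,0,0,0,0,0.2]

```text
clock: 22.25
position: [0.6326, -0.1083, 0.0262]
ee_rot: [0.001, 0.712, 0.703, 0.0]
contact_force: [0.8, -0.5, -1.2]
width: 0.0419
gripper_force: 27.5
```

Emit:
servo_tool:
  increments:
    - [0,0,0.3,0,0,0,0.2]
    - [0,0,0.2,0,0,0,0.2]
    - [0,0,0.1,0,0,0,0.2]
    - [0,0,0,0,0,0,0.2]
    - [0,0,0,0,0,0,0.2]

```text
clock: 22.75
position: [0.632, -0.1081, 0.0196]
ee_rot: [0.0, 0.712, 0.703, -0.0]
contact_force: [-1.5, 0.3, 2.5]
width: 0.0418
gripper_force: 27.2
```

Emit:
servo_tool:
  increments:
    - [0,0,0.0,0,0,0,0]
    - [0,0,0.05,0,0,0,-0.06]
    - [0,0,0.05,0,0,0,-0.12]
    - [0,0,0,0,0,0,-0.18]
    - [0,0,0,0,0,0,-0.3]

```text
clock: 23.25
position: [0.6321, -0.1082, 0.0181]
ee_rot: [0.0, 0.712, 0.703, -0.0]
contact_force: [1.0, -0.0, 0.1]
width: 0.0556
gripper_force: 0.0
```

Emit:
servo_tool:
  increments:
    - [0,0,0,0,0,0,-0.6]
    - [0,0,0,0,0,0,-1]
    - [0,0,0,0,0,0,-1]
    - [0,0,-0.5,0,0,0,-1]
    - [0,0,-1.5,0,0,0,-1]

```text
clock: 23.75
position: [0.6308, -0.1079, 0.0373]
ee_rot: [-0.001, 0.712, 0.703, -0.001]
contact_force: [-1.8, -0.1, 0.5]
width: 0.0852
gripper_force: 0.0
```

Emit:
servo_tool:
  increments:
    - [0,0,-2,0,0,0,-1]
    - [0,0,-3,0,0,0,-1]
    - [0,0,-3,0,0,0,-1]
    - [0,0,-2,0,0,0,-1]
    - [0,0,0,0,0,0,-1]

```text
clock: 24.25
position: [0.6344, -0.1088, 0.1424]
ee_rot: [0.003, 0.712, 0.703, 0.002]
contact_force: [-0.1, -0.1, 0.1]
width: 0.0856
gripper_force: 0.0
```

```bash
python3 - <<'E'
from h import *
caps(.56,.71,-.24,-.06,.046)
im,c=look('scene'); save(im,'s7.png'); g=cv2.cvtColor(im,cv2.COLOR_RGB2GRAY)
for r in cv2.resize(g[185:240,145:225],(110,38)): print(''.join(' .:-=+*#%@'[v//26] for v in r))
plan(.4393,-.085,.13,87,10)
E
```

```text
[0.6495, -0.1758, 0.0485, 0.0119, 1.1233]
[0.6153, -0.1752, 0.0115, 0.0485, 90.0]
[0.615, -0.1062, 0.012, 0.0395, 90.0]
[0.6495, -0.1057, 0.012, 0.0395, 90.0]
**************************************++-:...:-===++************************+++++==------------======----===++
****************************************+-:..::-==++******************************+++===--------------------==
************************************####*+-::::-=++************************************+++===-----------------
***********************************##%%#*++=====+**#######*********************************+++====------------
*********************************##%%#**+++*******###%%%%######**********************************++===--------
*******************************##%##**++++++**********####%%%%######********************************++++===---
*****************************##%%#**++++====+++++********######%%%%#####**********************************+++=
***************************##%%##********+++=====+++++********######%%%#######********************************
*************************##%%##*++*#%@@@%%%##*++=====
[... 3007 characters left out ...]
**+=---=============+++****######***+++++++****
**************************************************+++++++========---====++++++++++*******###%%####******+++***
********************************************************++++++=========++******************##%%%%%%###**++++**
[[0.21, -1.93, 0.08, 0.0, 0.0, 0.23, -1.0], [0.2, -1.93, 0.08, 0.0, 0.0, 0.23, -1.0], [0.19, -1.93, 0.08, 0.0, 0.0, 0.23, -1.0], [0.18, -1.93, 0.08, 0.0, 0.0, 0.23, -1.0], [0.18, -1.93, 0.08, 0.0, 0.0, 0.23, -1.0]]
[[0.17, -1.93, 0.08, 0.0, 0.0, 0.23, -1.0], [0.16, -1.93, 0.08, 0.0, 0.0, 0.23, -1.0], [0.15, -1.93, 0.08, 0.0, 0.0, 0.23, -1.0], [0.15, -1.93, 0.08, 0.0, 0.0, 0.23, -1.0], [0.14, -1.94, 0.08, 0.0, 0.0, 0.23, -1.0]]
```

Both red-tray feet stand at (0.632, -0.181) and (0.632, -0.108), and are square to the tray. Next is foot 2.

Emit:
servo_tool:
  increments:
    - [0.2,-1.9,0.1,0,0,0.3,-1]
    - [0.2,-1.9,0.1,0,0,0.3,-1]
    - [0.2,-1.9,0.1,0,0,0.3,-1]
    - [0.2,-1.9,0.1,0,0,0.3,-1]
    - [0.2,-1.9,0.1,0,0,0.3,-1]

```text
clock: 24.85
position: [0.5352, -0.0955, 0.1313]
ee_rot: [-0.002, 0.721, 0.693, -0.001]
contact_force: [0.6, 0.5, 0.1]
width: 0.0854
gripper_force: 0.0
```

Emit:
servo_tool:
  increments:
    - [0.2,-1.9,0.1,0,0,0.3,-1]
    - [0.2,-1.9,0.1,0,0,0.3,-1]
    - [0.1,-1.9,0.1,0,0,0.3,-1]
    - [0.1,-1.9,0.1,0,0,0.3,-1]
    - [0.1,-1.9,0,0,0,0.3,-1]

```text
clock: 25.35
position: [0.4405, -0.0837, 0.1275]
ee_rot: [-0.002, 0.73, 0.684, -0.001]
contact_force: [-0.9, -1.5, 0.1]
width: 0.0857
gripper_force: 0.0
```

```bash
python3 - <<'E'
from h import *
look('side');look('side');caps(y0=-.18,y1=0.02)
s=manip.get_state(); print(s['clock'],np.round(s['position'],4),2*np.degrees(np.arctan2(s['ee_rot'][2],s['ee_rot'][1])))
plan(.4393,-.0845,.0245,86,1)
E
```

```text
[0.4528, -0.1461, 0.0501, 0.0127, 2.8624]
[0.418, -0.1442, 0.0507, 0.0128, 2.8624]
[0.4565, -0.0827, 0.0416, 0.0126, 3.8141]
[0.4218, -0.0803, 0.0416, 0.0127, 3.9909]
25.5 [ 0.4413 -0.0838  0.1282] 86.25651670161167
[[-0.08, -0.2, 10.37, 0.0, 0.0, 0.26, -1.0]]
```

Emit:
servo_tool:
  increments:
    - [-0.05,-0.2,2.2,0,0,0,-1]
    - [0,0,2.5,0,0,0,-1]
    - [0,0,2.5,0,0,0,-1]
    - [0,0,2,0,0,0,-1]
    - [0,0,1,0,0,0,-1]

```text
clock: 26.0
position: [0.4406, -0.0845, 0.0252]
ee_rot: [-0.001, 0.73, 0.684, -0.001]
contact_force: [-0.8, 0.1, -0.9]
width: 0.0857
gripper_force: 0.0
```

Emit:
servo_tool:
  increments:
    - [0,0,0.3,0,0,0,-1]
    - [0,0,0,0,0,0,-0.7]
    - [0,0,0,0,0,0,-0.4]
    - [0,0,0,0,0,0,-0.25]
    - [0,0,0,0,0,0,-0.18]
  squeeze: 20

```text
clock: 26.5
position: [0.4411, -0.0848, 0.025]
ee_rot: [0.001, 0.73, 0.684, 0.0]
contact_force: [-0.6, 0.2, -0.2]
width: 0.0509
gripper_force: 0.0
```

Emit:
servo_tool:
  increments:
    - [0,-0.15,0,0,0,0,-0.18]
    - [0,0,0,0,0,0,-0.15]
    - [0,0,0,0,0,0,-0.12]
    - [0,0,0,0,0,0,-0.1]
    - [0,0,0,0,0,0,-0.07]

```text
clock: 27.0
position: [0.4398, -0.0847, 0.0247]
ee_rot: [0.001, 0.73, 0.684, 0.0]
contact_force: [-0.4, 0.6, 3.4]
width: 0.0457
gripper_force: 4.7
```

Emit:
servo_tool:
  increments:
    - [0,0,0,0,0,0,-0.05]
    - [0,0,0,0,0,0,-0.02]
    - [0,0,0,0,0,0,0]
    - [0,0,0,0,0,0,0.02]
    - [0,0,0,0,0,0,0.04]

```text
clock: 27.5
position: [0.4406, -0.0849, 0.0254]
ee_rot: [0.001, 0.73, 0.684, 0.001]
contact_force: [0.1, -0.0, 9.8]
width: 0.0414
gripper_force: 13.0
```

Emit:
servo_tool:
  increments:
    - [0,0,-0.05,0,0,0,0.06]
    - [0,0,-0.05,0,0,0,0.08]
    - [0,0,-0.05,0,0,0,0.1]
    - [0,0,0,0,0,0,0.12]
    - [0,0,0,0,0,0,0.14]

```text
clock: 28.0
position: [0.4399, -0.0848, 0.026]
ee_rot: [0.001, 0.73, 0.684, 0.0]
contact_force: [1.5, 0.5, 2.9]
width: 0.0372
gripper_force: 17.5
```

Foot 2 reaches 37 mm at 17.5 N, so it is soft and goes to the blue tray.

Emit:
servo_tool:
  increments:
    - [0,0,0,0,0,0,0.16]
    - [0,0,0,0,0,0,0.18]
    - [0,0,0,0,0,0,0.25]
    - [0,0,-0.3,0,0,0,0.25]
    - [0,0,-0.7,0,0,0,0.25]
  squeeze: 24

```text
clock: 28.5
position: [0.4369, -0.0838, 0.0349]
ee_rot: [-0.002, 0.73, 0.684, -0.001]
contact_force: [-1.2, 0.8, -1.2]
width: 0.0352
gripper_force: 24.1
```

Emit:
servo_tool:
  increments:
    - [0,0,-1.5,0,0,0,0.25]
    - [0,0,-2.5,0,0,0,0.25]
    - [0,0,-2.5,0,0,0,0.25]
    - [0,0,-2,0,0,0,0.25]
    - [0,0,-0.5,0,0,0,0.25]

```text
clock: 29.0
position: [0.4397, -0.0848, 0.1276]
ee_rot: [0.001, 0.73, 0.684, 0.0]
contact_force: [0.7, -0.6, -1.1]
width: 0.0354
gripper_force: 24.3
```

```bash
python3 -c "
from h import *
plan(.651,.229,.125,87.5,10,.25)"
```

```text
[[3.27, 1.9, 0.03, 0.0, 0.0, -0.12, 0.25], [3.26, 1.91, 0.03, 0.0, 0.0, -0.12, 0.25], [3.26, 1.92, 0.03, 0.0, 0.0, -0.12, 0.25], [3.26, 1.93, 0.03, 0.0, 0.0, -0.12, 0.25], [3.25, 1.93, 0.03, 0.0, 0.0, -0.12, 0.25]]
[[3.25, 1.94, 0.03, 0.0, 0.0, -0.12, 0.25], [3.24, 1.95, 0.03, 0.0, 0.0, -0.12, 0.25], [3.24, 1.95, 0.03, 0.0, 0.0, -0.12, 0.25], [3.24, 1.96, 0.03, 0.0, 0.0, -0.12, 0.25], [3.23, 1.97, 0.03, 0.0, 0.0, -0.12, 0.25]]
```

Emit:
servo_tool:
  increments:
    - [1.2,0.7,0,0,0,-0.1,0.25]
    - [2.2,1.3,0,0,0,-0.1,0.25]
    - [2.8,1.7,0,0,0,-0.1,0.25]
    - [2.8,1.7,0,0,0,-0.1,0.25]
    - [2.8,1.7,0,0,0,-0.1,0.25]

```text
clock: 29.5
position: [0.5164, 0.0299, 0.1245]
ee_rot: [-0.001, 0.727, 0.687, -0.001]
contact_force: [0.6, -0.9, -1.2]
width: 0.035
gripper_force: 24.3
```

Emit:
servo_tool:
  increments:
    - [2.8,1.7,0,0,0,-0.1,0.25]
    - [2.8,1.7,0,0,0,-0.1,0.25]
    - [2.8,1.7,0,0,0,-0.1,0.25]
    - [2.8,1.7,0,0,0,-0.1,0.25]
    - [2.8,1.7,0,0,0,-0.1,0.25]

```text
clock: 30.0
position: [0.6088, 0.1651, 0.124]
ee_rot: [-0.001, 0.724, 0.69, -0.002]
contact_force: [-0.2, -0.3, -1.5]
width: 0.0352
gripper_force: 24.3
```

Emit:
servo_tool:
  increments:
    - [2.6,1.6,0,0,0,-0.1,0.25]
    - [2.2,1.2,0,0,0,-0.1,0.25]
    - [1.4,0.7,0,0,0,0,0.25]
    - [0.5,0.3,0,0,0,0,0.25]
    - [0,0,0,0,0,0,0.25]

```text
clock: 30.5
position: [0.65, 0.2293, 0.1248]
ee_rot: [-0.0, 0.722, 0.692, -0.001]
contact_force: [-0.2, -0.3, -1.1]
width: 0.0352
gripper_force: 24.3
```

```bash
python3 - <<'E'
from h import *
im,c=look('wrist')
o=ortho(im,c,.006,.53,.78,.08,.30); h=cv2.cvtColor(o,cv2.COLOR_RGB2HSV)
print('blue',rects((h[...,0]>95)&(h[...,0]<130)&(h[...,1]>80),.53,.08,amin=3000))
o=ortho(im,c,.028,.53,.78,.08,.30); h=cv2.cvtColor(o,cv2.COLOR_RGB2HSV).astype(int)
m=(abs(h[...,0]-21)<7)&(h[...,2]>130)&(h[...,1]>60)
g=cv2.cvtColor(o,cv2.COLOR_RGB2GRAY)
for r in cv2.resize(g,(110,62)): print(''.join(' .:-=+*#%@'[v//26] for v in r))
s=manip.get_state(); print(s['clock'],np.round(s['position'],4),s['width'],2*np.degrees(np.arctan2(s['ee_rot'][2],s['ee_rot'][1])))
E
```

```text
blue [[0.645, 0.1292, 0.0353, 0.0847, 2.7525], [0.651, 0.2127, 0.1063, 0.1374, 2.6425]]
...................               :+************************************************************+=-------+++**
...................             ..-+*******************+******++++++++***************************=-------=****
...................         .:=++++++************************************************************+========****
       .............         :+******************************************************************+========+***
               .....         .=*******************************************************************=-------=***
                             .-********************************************************************=======+***
                              :+******************************************************************+========+**
                               .-=+****************************************************************=-------=**
                                   .=**************************************************************+=------=+*
          .. 
[... 5236 characters left out ...]
******************************************************************************
.............                .=*******************************************************************************
............                 :=+***********************************************+++****++**********************
:..........            ..   .:++++++++************************************************************************
.........              ..   .=+++++++++++*********************************************************************
.......                    .=++++++++++++++++++++++++++*******************************************************
30.55 [0.6498 0.2286 0.1251] 0.03519586083188817 87.47626140183348
```

Emit:
servo_tool:
  increments:
    - [0,0,2,0,0,0,0.25]
    - [0,0,2.6,0,0,0,0.25]
    - [0,0,2.4,0,0,0,0.25]
    - [0,0,1.6,0,0,0,0.25]
    - [0,0,0.8,0,0,0,0.25]

```text
clock: 31.05
position: [0.6487, 0.2276, 0.0301]
ee_rot: [-0.001, 0.723, 0.691, -0.002]
contact_force: [0.2, -0.3, -2.2]
width: 0.0349
gripper_force: 24.3
```

Emit:
servo_tool:
  increments:
    - [0,0,0.4,0,0,0,0.25]
    - [0,0,0.2,0,0,0,0.25]
    - [0,0,0.1,0,0,0,0.25]
    - [0,0,0,0,0,0,0.25]
    - [0,0,0,0,0,0,0.25]

```text
clock: 31.55
position: [0.651, 0.2295, 0.0255]
ee_rot: [0.0, 0.722, 0.691, 0.001]
contact_force: [0.4, 0.3, -1.7]
width: 0.0349
gripper_force: 24.3
```

Emit:
servo_tool:
  increments:
    - [0,0,0.2,0,0,0,0.25]
    - [0,0,0.15,0,0,0,0.25]
    - [0,0,0.1,0,0,0,0.25]
    - [0,0,0,0,0,0,0.25]
    - [0,0,0,0,0,0,0.25]

```text
clock: 32.05
position: [0.6505, 0.2294, 0.0204]
ee_rot: [-0.0, 0.723, 0.691, -0.0]
contact_force: [-0.4, -0.3, 0.3]
width: 0.0352
gripper_force: 24.5
```

Emit:
servo_tool:
  increments:
    - [0,0,0.08,0,0,0,0.17]
    - [0,0,0.06,0,0,0,0.1]
    - [0,0,0.05,0,0,0,0.03]
    - [0,0,0.04,0,0,0,-0.04]
    - [0,0,0.03,0,0,0,-0.1]

```text
clock: 32.55
position: [0.6509, 0.2294, 0.0178]
ee_rot: [0.0, 0.723, 0.691, 0.0]
contact_force: [-1.2, 0.3, 1.1]
width: 0.0472
gripper_force: 1.0
```

Emit:
servo_tool:
  increments:
    - [0,0,0,0,0,0,-0.14]
    - [0,0,0,0,0,0,-0.2]
    - [0,0,0,0,0,0,-0.4]
    - [0,0,0,0,0,0,-1]
    - [0,0,0,0,0,0,-1]

```text
clock: 33.05
position: [0.6506, 0.2293, 0.0175]
ee_rot: [0.0, 0.723, 0.691, -0.0]
contact_force: [-0.7, 0.1, 0.3]
width: 0.0848
gripper_force: 0.0
```

Emit:
servo_tool:
  increments:
    - [0,0,-0.7,0,0,0,-1]
    - [0,0,-2.3,0,0,0,-1]
    - [0,0,-3,0,0,0,-1]
    - [0,0,-3,0,0,0,-1]
    - [0,0,-2.5,0,0,0,-1]

```text
clock: 33.55
position: [0.6511, 0.2295, 0.1352]
ee_rot: [0.001, 0.723, 0.691, 0.001]
contact_force: [0.0, 0.5, 0.9]
width: 0.0853
gripper_force: 0.0
```

```bash
python3 - <<'E'
from h import *
caps(.56,.75,.1,.28,.046)
plan(.4354,-.153,.13,87,15)
E
```

```text
[0.5903, 0.2033, 0.1246, 0.0016, 2.4082]
[0.6683, 0.2315, 0.0431, 0.0137, 2.4896]
[0.6328, 0.2326, 0.0422, 0.0136, 2.3859]
[[-2.62, -1.34, 0.07, 0.0, 0.0, 0.03, -1.0], [-2.62, -1.34, 0.07, 0.0, 0.0, 0.03, -1.0], [-2.62, -1.34, 0.07, 0.0, 0.0, 0.03, -1.0], [-2.62, -1.34, 0.07, 0.0, 0.0, 0.03, -1.0], [-2.62, -1.34, 0.07, 0.0, 0.0, 0.03, -1.0]]
[[-2.62, -1.33, 0.07, 0.0, 0.0, 0.03, -1.0], [-2.62, -1.33, 0.07, 0.0, 0.0, 0.03, -1.0], [-2.62, -1.33, 0.07, 0.0, 0.0, 0.03, -1.0], [-2.62, -1.33, 0.07, 0.0, 0.0, 0.03, -1.0], [-2.62, -1.33, 0.07, 0.0, 0.0, 0.03, -1.0]]
[[-2.62, -1.33, 0.07, 0.0, 0.0, 0.03, -1.0], [-2.62, -1.33, 0.07, 0.0, 0.0, 0.03, -1.0], [-2.63, -1.32, 0.07, 0.0, 0.0, 0.03, -1.0], [-2.63, -1.32, 0.07, 0.0, 0.0, 0.03, -1.0], [-2.63, -1.32, 0.07, 0.0, 0.0, 0.03, -1.0]]
```

Placed flat and square. Now the last foot, foot 1.

Emit:
servo_tool:
  increments:
    - [-2.6,-1.3,0.1,0,0,0,-1]
    - [-2.6,-1.3,0.1,0,0,0,-1]
    - [-2.6,-1.3,0.1,0,0,0,-1]
    - [-2.6,-1.3,0.1,0,0,0,-1]
    - [-2.6,-1.3,0.1,0,0,0,-1]

```text
clock: 34.1
position: [0.5793, 0.1015, 0.128]
ee_rot: [0.0, 0.722, 0.691, 0.0]
contact_force: [-0.1, -1.3, 1.5]
width: 0.0855
gripper_force: 0.0
```

Emit:
servo_tool:
  increments:
    - [-2.6,-1.3,0.1,0,0,0,-1]
    - [-2.6,-1.3,0.1,0,0,0,-1]
    - [-2.6,-1.3,0.1,0,0,0,-1]
    - [-2.6,-1.3,0,0,0,0,-1]
    - [-2.6,-1.3,0,0,0,0,-1]

```text
clock: 34.6
position: [0.5087, -0.0256, 0.125]
ee_rot: [0.0, 0.722, 0.691, 0.0]
contact_force: [-0.5, -0.1, 0.4]
width: 0.0854
gripper_force: 0.0
```

Emit:
servo_tool:
  increments:
    - [-2.6,-1.3,0,0,0,0,-1]
    - [-2.6,-1.3,0,0,0,0,-1]
    - [-2.6,-1.3,0,0,0,0,-1]
    - [-2.6,-1.3,0,0,0,0,-1]
    - [-2.6,-1.5,0,0,0,0,-1]

```text
clock: 35.1
position: [0.4363, -0.1527, 0.1252]
ee_rot: [0.001, 0.722, 0.691, 0.0]
contact_force: [0.4, 0.0, 0.5]
width: 0.0856
gripper_force: 0.0
```

```bash
python3 - <<'E'
from h import *
look('side');look('side');caps(y0=-.22,y1=-0.08)
s=manip.get_state(); print(s['clock'],np.round(s['position'],4),2*np.degrees(np.arctan2(s['ee_rot'][2],s['ee_rot'][1])))
plan(.4354,-.153,.025,87,1)
E
```

```text
[0.4526, -0.1513, 0.0416, 0.0126, 2.1211]
[0.4177, -0.1492, 0.0417, 0.0127, 2.6026]
35.25 [ 0.4361 -0.1526  0.1251] 87.29670498519198
[[-0.04, -0.06, 10.01, 0.0, 0.0, 0.3, -1.0]]
```

Emit:
servo_tool:
  increments:
    - [0,-0.1,2.2,0,0,0.3,-1]
    - [0,0,2.5,0,0,0,-1]
    - [0,0,2.5,0,0,0,-1]
    - [0,0,1.8,0,0,0,-1]
    - [0,0,0.8,0,0,0,-1]

```text
clock: 35.75
position: [0.4352, -0.1502, 0.0254]
ee_rot: [-0.001, 0.724, 0.69, -0.0]
contact_force: [0.2, 0.1, -0.4]
width: 0.0856
gripper_force: 0.0
```

Emit:
servo_tool:
  increments:
    - [0,0,0.3,0,0,0,-1]
    - [0,0,0,0,0,0,-0.7]
    - [0,0,0,0,0,0,-0.4]
    - [0,0,0,0,0,0,-0.25]
    - [0,0,0,0,0,0,-0.18]
  squeeze: 20

```text
clock: 36.25
position: [0.4361, -0.1517, 0.0243]
ee_rot: [0.001, 0.724, 0.689, 0.0]
contact_force: [-0.2, 0.3, -0.1]
width: 0.0505
gripper_force: 0.0
```

Emit:
servo_tool:
  increments:
    - [-0.1,-0.1,-0.05,0,0,0,-0.18]
    - [0,0,0,0,0,0,-0.15]
    - [0,0,0,0,0,0,-0.12]
    - [0,0,0,0,0,0,-0.1]
    - [0,0,0,0,0,0,-0.07]

```text
clock: 36.75
position: [0.4351, -0.1527, 0.0246]
ee_rot: [0.001, 0.724, 0.689, 0.0]
contact_force: [0.5, -0.3, 4.7]
width: 0.0462
gripper_force: 4.3
```

Emit:
servo_tool:
  increments:
    - [0,0,0,0,0,0,-0.05]
    - [0,0,0,0,0,0,-0.02]
    - [0,0,0,0,0,0,0]
    - [0,0,0,0,0,0,0.02]
    - [0,0,0,0,0,0,0.04]

```text
clock: 37.25
position: [0.4357, -0.1529, 0.0252]
ee_rot: [0.001, 0.724, 0.689, 0.001]
contact_force: [0.1, 0.4, 9.3]
width: 0.0413
gripper_force: 11.9
```

Emit:
servo_tool:
  increments:
    - [0,0,-0.05,0,0,0,0.06]
    - [0,0,-0.05,0,0,0,0.08]
    - [0,0,-0.05,0,0,0,0.1]
    - [0,0,0,0,0,0,0.12]
    - [0,0,0,0,0,0,0.14]

```text
clock: 37.75
position: [0.4352, -0.1526, 0.0259]
ee_rot: [0.001, 0.724, 0.689, 0.0]
contact_force: [2.1, 0.6, 3.5]
width: 0.0373
gripper_force: 16.0
```

Foot 1 is soft too (37.3 mm at 16 N). It goes to the blue tray's other slot.

Emit:
servo_tool:
  increments:
    - [0,0,0,0,0,0,0.16]
    - [0,0,0,0,0,0,0.18]
    - [0,0,0,0,0,0,0.25]
    - [0,0,-0.3,0,0,0,0.25]
    - [0,0,-0.7,0,0,0,0.25]
  squeeze: 24

```text
clock: 38.25
position: [0.4324, -0.1515, 0.0348]
ee_rot: [-0.002, 0.724, 0.69, -0.001]
contact_force: [-0.2, 0.4, -1.8]
width: 0.0355
gripper_force: 24.2
```

Emit:
servo_tool:
  increments:
    - [0,0,-1.5,0,0,0,0.25]
    - [0,0,-2.5,0,0,0,0.25]
    - [0,0,-2.5,0,0,0,0.25]
    - [0,0,-2,0,0,0,0.25]
    - [0,0,-0.5,0,0,0,0.25]

```text
clock: 38.75
position: [0.4351, -0.1529, 0.1275]
ee_rot: [0.001, 0.724, 0.69, 0.0]
contact_force: [0.4, -0.1, -1.4]
width: 0.0349
gripper_force: 24.3
```

```bash
python3 -c "
from h import *
plan(.6485,.152,.125,87.5,1,.25)"
```

```text
[[31.5, 19.82, 0.25, 0.0, 0.0, -0.32, 0.25]]
```

Emit:
servo_tool:
  increments:
    - [1.2,0.8,0,0,0,-0.1,0.25]
    - [2.2,1.4,0,0,0,-0.1,0.25]
    - [2.7,1.7,0,0,0,-0.1,0.25]
    - [2.7,1.7,0,0,0,0,0.25]
    - [2.7,1.7,0,0,0,0,0.25]

```text
clock: 39.25
position: [0.5119, -0.0398, 0.1244]
ee_rot: [-0.001, 0.723, 0.691, -0.001]
contact_force: [-0.1, 0.0, -1.0]
width: 0.035
gripper_force: 24.3
```

Emit:
servo_tool:
  increments:
    - [2.7,1.7,0,0,0,0,0.25]
    - [2.7,1.7,0,0,0,0,0.25]
    - [2.7,1.7,0,0,0,0,0.25]
    - [2.7,1.7,0,0,0,0,0.25]
    - [2.7,1.7,0,0,0,0,0.25]

```text
clock: 39.75
position: [0.6028, 0.0912, 0.1241]
ee_rot: [-0.001, 0.722, 0.691, -0.001]
contact_force: [0.3, 0.5, -1.6]
width: 0.0354
gripper_force: 24.3
```

Emit:
servo_tool:
  increments:
    - [2.7,1.7,0,0,0,0,0.25]
    - [2,1.3,0,0,0,0,0.25]
    - [1.2,0.7,0,0,0,0,0.25]
    - [0.6,0.3,0,0,0,0,0.25]
    - [0,0,0,0,0,0,0.25]

```text
clock: 40.25
position: [0.6458, 0.1535, 0.1248]
ee_rot: [-0.0, 0.722, 0.692, -0.001]
contact_force: [1.0, 0.7, -0.9]
width: 0.0352
gripper_force: 24.3
```

Emit:
servo_tool:
  increments:
    - [-0.1,0.2,2,0,0,0,0.25]
    - [0,0,2.6,0,0,0,0.25]
    - [0,0,2.4,0,0,0,0.25]
    - [0,0,1.6,0,0,0,0.25]
    - [0,0,0.8,0,0,0,0.25]

```text
clock: 40.75
position: [0.6462, 0.1507, 0.0299]
ee_rot: [-0.001, 0.723, 0.691, -0.002]
contact_force: [-1.1, -0.2, -1.5]
width: 0.0349
gripper_force: 24.3
```

Emit:
servo_tool:
  increments:
    - [0,0,0.4,0,0,0,0.25]
    - [0,0,0.2,0,0,0,0.25]
    - [0,0,0.1,0,0,0,0.25]
    - [0,0,0,0,0,0,0.25]
    - [0,0,0,0,0,0,0.25]

```text
clock: 41.25
position: [0.6488, 0.1523, 0.0254]
ee_rot: [0.0, 0.723, 0.691, 0.0]
contact_force: [-0.0, -0.1, -2.2]
width: 0.0353
gripper_force: 24.3
```

Emit:
servo_tool:
  increments:
    - [0,0,0.2,0,0,0,0.25]
    - [0,0,0.15,0,0,0,0.25]
    - [0,0,0.1,0,0,0,0.25]
    - [0,0,0,0,0,0,0.25]
    - [0,0,0,0,0,0,0.25]

```text
clock: 41.75
position: [0.6483, 0.1523, 0.0203]
ee_rot: [-0.0, 0.723, 0.691, -0.0]
contact_force: [-0.5, 0.2, 1.0]
width: 0.035
gripper_force: 24.5
```

Emit:
servo_tool:
  increments:
    - [0,0,0.08,0,0,0,0.17]
    - [0,0,0.06,0,0,0,0.1]
    - [0,0,0.05,0,0,0,0.03]
    - [0,0,0.04,0,0,0,-0.04]
    - [0,0,0.03,0,0,0,-0.1]

```text
clock: 42.25
position: [0.6488, 0.1523, 0.0177]
ee_rot: [0.0, 0.722, 0.691, 0.0]
contact_force: [0.3, -0.1, 0.5]
width: 0.0471
gripper_force: 0.8
```

Emit:
servo_tool:
  increments:
    - [0,0,0,0,0,0,-0.14]
    - [0,0,0,0,0,0,-0.2]
    - [0,0,0,0,0,0,-0.4]
    - [0,0,0,0,0,0,-1]
    - [0,0,0,0,0,0,-1]

```text
clock: 42.75
position: [0.6484, 0.1523, 0.0174]
ee_rot: [0.0, 0.723, 0.691, -0.0]
contact_force: [-0.6, 0.3, 0.9]
width: 0.0852
gripper_force: 0.0
```

Emit:
servo_tool:
  increments:
    - [0,0,-0.7,0,0,0,-1]
    - [0,0,-2.3,0,0,0,-1]
    - [0,0,-3,0,0,0,-1]
    - [0,0,-3,0,0,0,-1]
    - [0,0,-3,0,0,0,-1]

```text
clock: 43.25
position: [0.6484, 0.1523, 0.1393]
ee_rot: [0.0, 0.723, 0.691, 0.0]
contact_force: [0.3, -0.7, 0.0]
width: 0.0853
gripper_force: 0.0
```

Emit:
servo_tool:
  increments:
    - [-1,-1,-3,0,0,0,-1]
    - [-1,-2,-3,0,0,0,-1]
    - [-1,-2,-2,0,0,0,-1]
    - [-1,-1,0,0,0,0,-1]
    - [0,0,0,0,0,0,-1]

```text
clock: 43.75
position: [0.5855, 0.114, 0.2181]
ee_rot: [0.0, 0.723, 0.691, -0.0]
contact_force: [-0.9, 0.2, -0.0]
width: 0.0853
gripper_force: 0.0
```

```bash
python3 - <<'E'
from h import *
look('side')
print('blue');o=caps(.56,.75,.1,.28,.046)
print('red');caps(.56,.71,-.24,-.06,.046)
s=manip.get_state(); print(s['clock'],np.round(s['position'],3))
im,c=look('scene'); look('side')
T={'paperweight':0,'mug':0,'stapler':0,'screwdriver':0,'pen_cup':0}
for l in T: print(l,[np.round(d['at']).tolist() for d in finder.tip_of(l,'scene')[:1]])
old=cv2.imread('pics/a.png')[:,:,::-1].astype(int); d=np.abs(old-im).max(2)>60
for k in cv2.findContours(cv2.morphologyEx(d.astype(np.uint8),2,np.ones((3,3))),0,2)[0]:
    if cv2.contourArea(k)>15: print('diff',cv2.boundingRect(k))
E
```

```text
blue
[0.6652, 0.151, 0.0382, 0.0171, 4.7636]
[0.6295, 0.1527, 0.0386, 0.0166, 1.3639]
[0.6677, 0.2267, 0.0409, 0.0183, 11.3099]
[0.6323, 0.2286, 0.04, 0.0156, 5.3893]
[0.6371, 0.2553, 0.1341, 0.05, 69.5948]
red
[0.648, -0.0897, 0.012, 0.0475, 83.6598]
[0.6145, -0.0827, 0.012, 0.0335, 90.0]
43.9 [0.587 0.115 0.216]
paperweight [[406.0, 255.0]]
mug [[342.0, 285.0]]
stapler [[169.0, 158.0]]
screwdriver [[344.0, 226.0]]
pen_cup [[125.0, 193.0]]
diff (278, 246, 18, 23)
diff (254, 236, 18, 22)
diff (183, 203, 18, 22)
diff (164, 196, 18, 21)
diff (258, 189, 11, 13)
diff (263, 182, 11, 8)
diff (240, 181, 10, 13)
diff (221, 175, 11, 13)
diff (228, 169, 10, 7)
diff (205, 168, 10, 12)
diff (212, 162, 9, 7)
diff (245, 116, 76, 68)
diff (295, 113, 7, 5)
diff (242, 112, 29, 15)
diff (278, 107, 9, 7)
diff (171, 102, 43, 17)
diff (303, 93, 8, 7)
diff (281, 84, 120, 168)
diff (284, 83, 6, 10)
diff (235, 64, 42, 52)
diff (282, 45, 15, 33)
diff (234, 15, 75, 52)
diff (138, 15, 38, 42)
diff (305, 0, 11, 19)
diff (148, 0, 7, 11)
diff (142, 0, 5, 6)
```

```bash
python3 -c "
from rig import manip
print(manip.sign_off())"
```

```text
the job is handed in; nothing more can be done
None
```

I handed the job in at about 44 s: the soft feet (bays 1 and 2) are in the blue tray and the firm ones (bays 3 and 4) in the red tray, all standing flat, and grip readings stayed at or below 34 N; on the first try at foot 3 the fingers ended up between its caps and tilted it, but it stood flat again on the board before I re-gripped it.

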